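Load a dip basket and hang it in the wash pot

TASK

Get the brass castings ready for their wash: unscrew the lid of the wash pot and lay it flat on the bench, knob up, clear of the pot, and put all the brass castings that lie on the bench into the wire basket. Then swing the hook arm over the open pot and hang the basket by its bail on the hook, so that the basket with all the castings hangs free inside the pot. Leave the other things on the bench where they are.

Things in the scene. Friction and masses are not known exactly. Their poses are not given: they have to be found in the camera images.
- dip_stand: fixed stand: grey base plate 315 x 150 x 12 mm with a round white pot and, 160 mm from the pot's axis along the stand's +x, a 16 mm steel post bearing the swing arm. Origin: on the pot's axis under the plate; z up. Pot 122 mm across outside, 114 mm inside, floor 16 mm and rim 112 mm above the origin; round its outside a coarse right-hand thread, lead 8 mm. A cable hangs behind the post
- pot_mouth (a point): centre of the pot's mouth, at rim height; its axes are the stand's
- lid: black screw lid, 145 mm across, 180 g; origin: centre of the skirt's lower edge (76 mm above the stand's foot when screwed down), z up through its knob; skirt 36 mm deep. Turned anticlockwise from above (0.1 Nm) it rises 8 mm a turn; its four lugs leave the thread in the second turn, the last after two turns (12.6 rad); before that it cannot be lifted. Once free, lift it 30 mm to clear the rim
- lid_knob (a point): on the lid's axis, 64 mm above the skirt's lower edge: where to grip the lid's round fluted knob, 48 mm across, which stands 42 to 74 mm above the skirt's lower edge. The bench to the left of the folded bail, about 0.42 m ahead and 0.30 m left of the robot, is free to lay the lid on
- hook_arm: 9 mm round steel bar that swings level about the post, 215 mm above the stand's foot; origin on the post's axis, the bar runs along the arm's -x. At its stop its axes are parallel to the stand's and the hook is over the pot; it starts turned 0.95 to 1.25 rad anticlockwise, to the stand's -y side. Stays where left; 1 N moves it. It dips 4 mm at the seat; its tip, 178 mm from the post, is 22 mm high
- hook_seat (a point): on the hook arm, 160 mm from the post: top of the bar in the dip where the middle of the bail comes to lie; its axes are the arm's
- basket: round wire basket standing on the 2.5 mm cutting mat, 88 mm across (94 mm over the two pivots), inside 84 mm across, 55 mm high, floor 3 mm, 200 g empty; origin: centre of its underside, z up. Its bail swings about pivots 50 mm above the underside; the pivot line is the basket's y axis
- basket_mid (a point): centre of the basket, 27.5 mm above its underside; axes the basket's
- bail (a joint): angle of the basket's bail: 0 = upright over the basket, negative = folded towards the basket's -x side. It starts folded, lying on its stop at -1.1 rad (the other stop is at 1.1). The pivot has a little friction (0.015 Nm): set up within 0.4 rad of upright it stays, farther over it falls to its stop
- bail_top (a point): middle of the bail's bar (bar axis), 134 mm from the pivot line; y along the bar. The bail is 8 mm round bar, kinked upward within 13 mm of the middle; from 13 to 50 mm either side it is straight, 128 mm from the pivots, free to grip; the legs are within 60 mm of the middle. Hung up, this point is 4 mm above the hook seat and the basket's underside 36 mm above the bench
- casting_1: brass bogie side frame, lying on its flat back: a bar 62 mm long (its x axis) x 18 mm wide (y) x 9 mm thick, with two axle-box blocks 13 mm long rising to 15 mm height near its ends (at x = +-21 mm); 50 g; origin: middle of its flat back, z up
- casting_2: brass bogie side frame, lying on its flat back: a bar 62 mm long (its x axis) x 18 mm wide (y) x 9 mm thick, with two axle-box blocks 13 mm long rising to 15 mm height near its ends (at x = +-21 mm); 50 g; origin: middle of its flat back, z up
- casting_3: brass bogie side frame, lying on its flat back: a bar 62 mm long (its x axis) x 18 mm wide (y) x 9 mm thick, with two axle-box blocks 13 mm long rising to 15 mm height near its ends (at x = +-21 mm); 50 g; origin: middle of its flat back, z up
- casting_4: brass bogie side frame, lying on its flat back: a bar 62 mm long (its x axis) x 18 mm wide (y) x 9 mm thick, with two axle-box blocks 13 mm long rising to 15 mm height near its ends (at x = +-21 mm); 50 g; origin: middle of its flat back, z up
- reel: bystander: white solder reel, 45 mm across and 45 mm high, stands; origin: centre of its underside
- tin: bystander: round flux tin with red lid, 56 mm across, 22 mm high; origin: centre of its underside
- square: bystander: small dark try square, 52 x 56 x 9 mm; origin: centre of its underside

How it is judged:
By the outcome, as a careful person would: the job done as asked, in the order asked, and still so for the second after the job is handed in, with the robot touching nothing.
Of casting_1, casting_2, casting_3, casting_4 only 2 to 4 are there at a start; the rules pass over those that are not, and their reading is None.
At some moment in a run one of casting_1, casting_2, casting_3, casting_4 may be knocked a few centimetres aside while the robot is not near it.
It also fails if it takes over 210 s, if anything falls off the work surface, if the arm or the gripper's body presses on something with over 40 N, if the wrist force passes 120 N, or if a joint passes its speed limit or range.

ROBOT

A 6-joint arm with a two-finger parallel gripper is mounted at the origin on a cart in front of the work surface, level with it; the furniture and walls round the work are solid. World frame = base frame: x ahead of the robot, y to its left, z up, the work surface at z = 0. Lengths are in m, angles in degrees, forces in N, time in s.
With the tool pointing down it reaches from about 0.35 to 0.725 m from the base axis. Payload 4.3 kg.
Tool frame: the origin (TCP) lies at the very end of the fingers, on their centre line; the grasp point (between the pads) lies behind it (grasp_offset is the z of the grasp point in the tool frame, in m); z points along the fingers, y is the line along which they close (so a half turn about z gives the same grasp; the last joint's range is limited). The gripper opens to 85 mm and grips with 20 to 120 N. Pads are 22 mm wide; open, the fingers measure 114 mm over their backs; the gripper's body (76 mm by 85 mm) begins 54 mm behind the grasp point. The pads swing forward as they close: fully open they stand 13 mm farther back than shut.
Start: joints at [-69.517, 21.618, 4.641, 73.018, 0, 83.68], TCP at [0.259, -0.513, 0.231] pointing down, gripper open.
Joint ranges: [-156.06, 156.06], [-48.1, 94.91], [-58.44, 69.94], [-101.28, 121.22], [-78.64, 73.56], [-180, 180]. Speed limits (degrees/s): [147.25, 147.25, 180, 180, 180, 180].

INTERFACE

Orientations are given as [roll, pitch, yaw] about the fixed x, y, z axes, in that order (R = Rz(yaw) Ry(pitch) Rx(roll)).
In Python, from plant import * gives the robot as it stands.
- The arm moves only by the shell command python3 -m handwheel 'ROWS' [FORCE]. ROWS is text: rows parted by semicolons, each of 7 numbers parted by spaces: the shift along the tool's x, y, z as a fraction of full scale, then the turn, a rotation vector about the tool's x, y, z as a fraction of full scale, then the closure, from -1 (fully open) to 1 (shut). A call has 1 to 20 rows; each row is the pose to reach, as a shift and turn from the pose commanded when the call began, along the tool's axes at that moment, turning the shorter way round; what a row does not reach only later rows make up. Full scale, the value 1, is 0.3 m for a shift and pi rad for a turn. A row lasts 1/12 s, in which the tool goes at most 41.7 mm and 7.16 degrees, less where a joint would pass 70% of its speed; a pose out of reach is approached as far as the arm can. A call with a number of a shift or a turn outside -1 to 1 is refused whole. A call with a gripper value outside its range is refused whole. The fingers move at their own pace and stop on an object; FORCE is the grip in N (left out, the last holds). Time passes only in rows, so rows that repeat a pose let the fingers close. It gives the time, the measured TCP pose, the force, the opening and the grip force at its end, in the units of the state.
- get_state(): the state, without advancing time (a new reading comes with each control period).
- grab_frame(name): name is "side" or "top"; returns a dict with "img" (384x512x3 uint8, red, green, blue), "fx", "fy", "cx", "cy" (pixels), "D" ([k1, k2, p1, p2, k3] as OpenCV has them; the pictures are not rectified), "rvec" (rotation vector, rad) and "tvec" (3), from world to camera coordinates, as OpenCV has them. Camera axes: x right, y down, z forward; pixel columns grow to the right and rows downward; lengths in m; the calibration is good to about 2 mm. A picture is of the moment at which its call begins. There is no depth.
- sign_off(): hands the job in; it is judged then, once.
Trained networks look in the newest picture that a camera, given by its name, has taken for a name from the list of things; names that differ only in an ending like _2 or _b are one class to them, and where a whole thing is asked for, a point or a joint stands for the part that bears it (a point fixed in the world has none). Each returns a list of dicts, best first, with "conf" (0 to 1); they miss things now and then, are a little off and sometimes report something else, mostly with a low value. They report only what shows in the picture. A call takes as long as a camera call.
- search_frame(query, camera): "uv" ([column, row] in pixels, amid what is visible of it).
- cut_out(query, camera): "mask" (384x512 bool, what is visible of it) and "uv" ([column, row] in pixels, amid what is visible of it).
- mark_of(query, camera): "uv" ([column, row] in pixels: a listed point, or the origin of a listed thing).
The state is a dict: "t": time; "joint_pos": joint angles; "qd": joint speeds; "joint_efforts": joint torques, N m; "tool_pos": TCP position; "tool_rot": TCP orientation; "force": force on the tool from outside, world axes, zero at the start; "torque": the same for the moment, N m; "grip_width": finger opening in m; "grip_force": force on a finger pad.
Only numpy, scipy, OpenCV 4.12 (cv2) and the standard library are available. Lean on these libraries where they do the work, as an engineer would, in place of code of your own. Each camera call takes 0.05 s, during which the arm holds its last target. There are 200 camera calls.

## Working session

There is one attempt and no reset: what is moved stays moved. The work goes in short steps, Python scripts to look and compute and a shell command to move; the robot and the scene stay as the last step left them, time stands still between calls to the robot, and variables do not carry over. Pictures are saved under pics/ and viewed, at most 14 in all, crops included, and the job is handed in when it is done.

```bash
ls; mkdir -p pics; cat > h.py <<'E'
from plant import *
import numpy as np, cv2
from scipy.spatial.transform import Rotation as R
def P(f,X):
    return cv2.projectPoints(np.float64(X).reshape(-1,1,3),np.float64(f["rvec"]),np.float64(f["tvec"]),K(f),np.float64(f["D"]))[0].reshape(-1,2)
def K(f): return np.array([[f["fx"],0,f["cx"]],[0,f["fy"],f["cy"]],[0,0,1.]])
def ray(f,uv):
    n=cv2.undistortPoints(np.float64(uv).reshape(1,1,2),K(f),np.float64(f["D"])).ravel()
    Rm=cv2.Rodrigues(np.float64(f["rvec"]))[0]; t=np.float64(f["tvec"]).ravel()
    return -Rm.T@t, Rm.T@np.array([n[0],n[1],1.])
def onz(f,uv,z):
    o,d=ray(f,uv); return o+d*(z-o[2])/d[2]
def tri(f1,u1,f2,u2):
    o1,d1=ray(f1,u1);o2,d2=ray(f2,u2)
    s=np.linalg.lstsq(np.c_[d1,-d2],o2-o1,rcond=None)[0]
    a=o1+s[0]*d1;b=o2+s[1]*d2
    return (a+b)/2,np.linalg.norm(a-b)
def save(f,n): cv2.imwrite("pics/"+n,cv2.cvtColor(f["img"],cv2.COLOR_RGB2BGR))
E
python3 - <<'E'
from h import *
np.set_printoptions(precision=4,suppress=True)
F={c:grab_frame(c) for c in("top","side")}
ims=[]
for c in F:
    save(F[c],c+"0.png")
    print(c,ray(F[c],[256,192]),F[c]["fx"])
    for q in["pot_mouth","lid","lid_knob","hook_arm","hook_seat","basket","basket_mid","bail_top","casting_1","reel","tin","square","dip_stand"]:
        print(c,q,[(np.round(r["uv"],1).tolist(),round(float(r["conf"]),2)) for r in mark_of(q,c)][:6])
print(get_state())
E
```

```text
pics
top (array([0.4665, 0.1369, 1.2144]), array([ 0.0803,  0.0316, -0.9963])) 358.192136508742
top pot_mouth []
top lid [([345.0, 223.2], 0.72)]
top lid_knob [([350.4, 225.4], 0.87), ([410.9, 188.3], 0.16)]
top hook_arm [([357.6, 169.5], 0.74), ([182.9, 179.5], 0.56), ([272.2, 242.2], 0.48)]
top hook_seat [([411.8, 189.2], 0.51)]
top basket [([273.1, 201.2], 0.58)]
top basket_mid [([273.2, 201.1], 0.76), ([356.2, 166.4], 0.63)]
top bail_top [([270.6, 242.1], 0.65)]
top casting_1 [([219.8, 178.0], 0.54), ([270.5, 156.7], 0.54)]
top reel [([194.0, 161.5], 0.45), ([412.0, 188.8], 0.42)]
top tin [([184.3, 180.8], 0.55)]
top square [([292.6, 248.9], 0.63), ([272.2, 241.3], 0.62)]
top dip_stand []
side (array([0.0237, 0.9732, 0.7976]), array([ 0.4363, -0.692 , -0.5759])) 480.5553511003127
side pot_mouth []
side lid []
side lid_knob [([334.7, 145.8], 0.91)]
side hook_arm [([286.4, 108.1], 0.7), ([329.5, 227.0], 0.58)]
side hook_seat [([284.8, 108.2], 0.68), ([327.2, 91.6], 0.59)]
side basket [([269.5, 220.5], 0.89)]
side basket_mid [([271.0, 210.9], 0.8)]
side bail_top [([311.5, 199.3], 0.56)]
side casting_1 [([203.9, 252.2], 0.55), ([223.7, 207.7], 0.51), ([267.3, 219.3], 0.36)]
side reel [([150.6, 264.4], 0.64)]
side tin [([167.3, 281.7], 0.62)]
side square [([330.6, 223.1], 0.67), ([166.0, 284.0], 0.44), ([148.3, 264.5], 0.15)]
side dip_stand [([327.4, 188.7], 0.93)]
{'t': 1.4, 'joint_pos': array([-69.515 ,  21.616 ,   4.6389,  73.0181,   0.0004,  83.6802]), 'qd': array([-0.0929, -0.0298,  0.0211,  0.0657,  0.0439, -0.0146]), 'joint_efforts': array([ -0.0009, -46.3517,  27.015 ,   0.0003,  -0.0002,   0.    ]), 'tool_pos': array([ 0.2593, -0.5132,  0.2313]), 'tool_rot': array([179.9952,   0.0001,  26.8049]), 'force': array([-0.0009,  0.9745,  0.0416]), 'torque': array([ 0.0308,  0.0302, -0.0556]), 'grip_force': 0.0, 'grip_width': 0.08518839293916661}
```

```bash
python3 - <<'E'
import cv2
a=cv2.imread("pics/top0.png");cv2.imwrite("pics/top0c.png",cv2.resize(a[120:300,150:460],None,fx=2.5,fy=2.5,interpolation=cv2.INTER_CUBIC))
a=cv2.imread("pics/side0.png");cv2.imwrite("pics/side0c.png",cv2.resize(a[60:320,110:460],None,fx=2.2,fy=2.2,interpolation=cv2.INTER_CUBIC))
E
```

```text
(no output)
```

View pics/top0c.png

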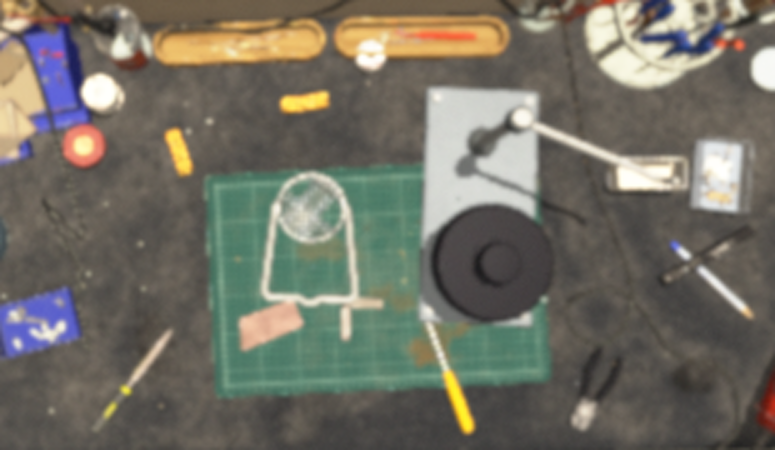

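View pics/side0c.png

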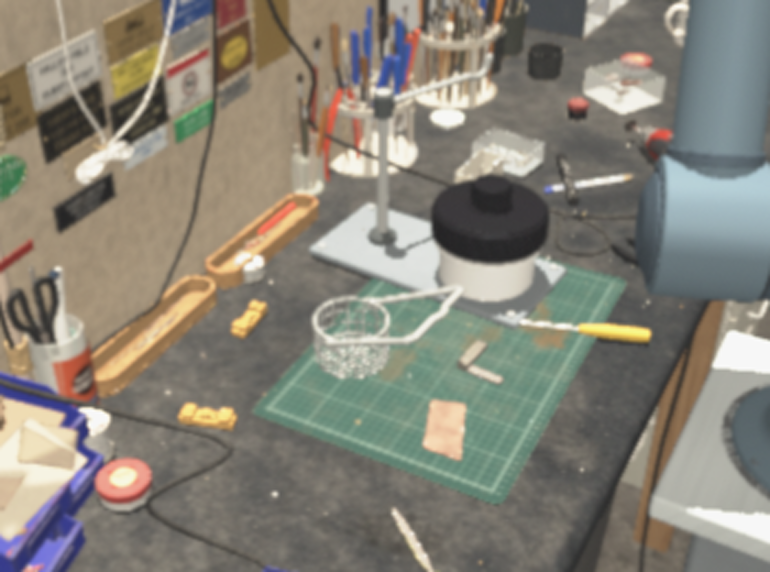

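The top view shows two brass castings (px ~272,160 and ~221,180), with the basket at ~(273,201) and its bail folded towards the robot. The lid is at ~(350,225), the post at ~(358,167), and the hook arm is swung to the right. The side view agrees.

```bash
python3 - <<'E'
from h import *
np.set_printoptions(precision=4,suppress=True)
F={c:grab_frame(c) for c in("top","side")}
T,S=F["top"],F["side"]
m=lambda q,c:[(np.array(r["uv"]),r["conf"]) for r in mark_of(q,c)]
def both(q):
    a,b=m(q,"top"),m(q,"side")
    for u in a[:2]:
        for v in b[:2]: print(q,tri(T,u[0],S,v[0]),u[1],v[1])
for q in["lid_knob","basket_mid","bail_top","hook_seat","hook_arm"]: both(q)
for c,f in F.items():
  for n,z in[("lid_knob",.14),("basket_mid",.03),("bail_top",.113),("hook_seat",.215)]:
    print(c,n,[(onz(f,u,z),round(k,2)) for u,k in m(n,c)])
  for r in cut_out("casting_1",c):
    M=r["mask"].astype(np.uint8)
    pts=np.argwhere(M)[:,::-1]
    w=np.array([onz(f,p,.008)[:2] for p in pts]); ce=w.mean(0); ev,V=np.linalg.eigh(np.cov(w.T))
    print(c,"cast",r["conf"],len(pts),pts.mean(0),ce,"len",np.sqrt(ev[::-1]*12),"yaw",np.degrees(np.arctan2(V[1,1],V[0,1])))
# post top in crop
print("post top z.225", onz(T,[150+521/2.5,120+117/2.5],.225), "base of post", onz(T,[150+483/2.5,120+143/2.5],.012))
for u in [(433,92),(533,95),(424,318),(530,323)]: print("plate",onz(T,[150+u[0]/2.5,120+u[1]/2.5],.012))
for r in cut_out("lid","top"): 
    print("lid",r["conf"],r["mask"].sum(),onz(T,np.argwhere(r["mask"])[:,::-1].mean(0),.112))
E
```

```text
lid_knob (array([ 0.4412, -0.0941,  0.1505]), np.float64(0.0031300230094527593)) 0.86 0.86
basket_mid (array([0.5313, 0.1107, 0.0243]), np.float64(0.002878385995379203)) 0.95 0.64
basket_mid (array([0.4458, 0.1513, 0.0892]), np.float64(0.10382242560475449)) 0.35 0.64
bail_top (array([0.3991, 0.1245, 0.126 ]), np.float64(0.008254576575900412)) 0.8 0.79
hook_seat (array([ 0.5393, -0.2592,  0.2107]), np.float64(0.003370620704784556)) 0.52 0.63
hook_seat (array([ 0.7108, -0.1934, -0.2441]), np.float64(0.5439079516959207)) 0.52 0.51
hook_arm (array([ 0.6059, -0.1149,  0.2215]), np.float64(0.0019892945532668273)) 0.79 0.73
hook_arm (array([ 0.6215, -0.2349, -0.1847]), np.float64(0.09238824752118473)) 0.79 0.17
top lid_knob [(array([ 0.4396, -0.0971,  0.14  ]), 0.86)]
top basket_mid [(array([0.5322, 0.1115, 0.03  ]), 0.95), (array([0.3986, 0.1225, 0.03  ]), 0.35)]
top bail_top [(array([0.3946, 0.1225, 0.113 ]), 0.8)]
top hook_seat [(array([ 0.5375, -0.2583,  0.215 ]), 0.52)]
top cast 0.18 196 [191.102  157.4439] [0.688  0.3951] len [0.0547 0.0413] yaw 52.00387202341462
side lid_knob [(array([ 0.4493, -0.1104,  0.14  ]), 0.86)]
side basket_mid [(array([0.5262, 0.1165, 0.03  ]), 0.64)]
side bail_top [(array([0.4099, 0.1104, 0.113 ]), 0.79)]
side hook_seat [(array([ 0.5368, -0.249 ,  0.215 ]), 0.63), (array([0.4583, 0.4778, 0.215 ]), 0.51)]
side cast 0.58 168 [203.7024 249.881 ] [0.6066 0.2957] len [0.0596 0.0248] yaw -165.30451307394037
side cast 0.25 480 [165.45   280.0521] [0.6222 0.4197] len [0.0647 0.0501] yaw 136.70052477245738
post top z.225 [ 0.6093 -0.1167  0.225 ] base of post [ 0.6061 -0.119   0.012 ]
plate [ 0.6771 -0.0546  0.012 ]
plate [ 0.6695 -0.1887  0.012 ]
plate [ 0.3746 -0.0321  0.012 ]
plate [ 0.3651 -0.1716  0.012 ]
lid 0.87 1864 [ 0.4487 -0.1031  0.112 ]
lid 0.68 328 [ 0.5914 -0.2141  0.112 ]
lid 0.51 171 [0.6699 0.3755 0.112 ]
```

```bash
cat >> h.py <<'E'
from scipy.optimize import minimize
def cyl(r,z0,z1,n=40):
    a=np.linspace(0,2*np.pi,n); return np.array([[r*np.cos(t),r*np.sin(t),z] for t in a for z in(z0,z1)])
def box(x0,x1,y0,y1,z0,z1): return np.array([[x,y,z] for x in(x0,x1) for y in(y0,y1) for z in(z0,z1)],float)
LID=[cyl(.0725,0,.036),cyl(.024,.042,.074)]
CAST=[box(-.031,.031,-.009,.009,0,.009),box(-.0275,-.0145,-.009,.009,0,.015),box(.0145,.0275,-.009,.009,0,.015)]
BASK=[cyl(.044,0,.055)]
def sil(f,parts,p,z):
    im=np.zeros((384,512),np.uint8); c,s=np.cos(p[2]),np.sin(p[2])
    for q in parts:
        w=np.c_[p[0]+c*q[:,0]-s*q[:,1],p[1]+s*q[:,0]+c*q[:,1],q[:,2]+z]
        u=cv2.convexHull(np.float32(P(f,w)))
        cv2.fillConvexPoly(im,np.int32(np.round(u*16)),255,cv2.LINE_AA,4)
    return im/255.
def fit(views,parts,p0,z):
    """views: list of (frame, mask)"""
    ms=[cv2.GaussianBlur(m.astype(np.float32),(0,0),1.) for _,m in views]
    def cost(p):
        return sum(((cv2.GaussianBlur(np.float32(sil(f,parts,p,z)),(0,0),1.)-m)**2).sum()/m.sum() for (f,_),m in zip(views,ms))
    best=None
    for dy in (0,.6,-.6,1.2):
        r=minimize(cost,np.array(p0)+[0,0,dy],method="Nelder-Mead",options=dict(initial_simplex=np.array(p0)+[0,0,dy]+np.array([[0,0,0],[.01,0,0],[0,.01,0],[0,0,.3]]),xatol=1e-4,fatol=1e-4))
        if best is None or r.fun<best.fun: best=r
    return best.x,best.fun
E
python3 - <<'E'
from h import *
np.set_printoptions(precision=4,suppress=True)
near={"lid":[.444,-.1,.12],"basket":[.53,.111,.03]}
got={}
for k in range(4):
    F={c:grab_frame(c) for c in("top","side")}
    for q in["lid","basket","casting_1"]:
        for c in F:
            if q!="casting_1" and (q,c) in got: continue
            for r in cut_out(q,c):
                if q in near:
                    if np.linalg.norm(P(F[c],near[q])[0]-np.array(r["uv"]))<15 and (q,c) not in got: got[q,c]=(F[c],r["mask"])
                else:
                    w=onz(F[c],r["uv"],.008); print(k,c,round(r["conf"],2),r["mask"].sum(),np.array(r["uv"]),w[:2])
                    if r["mask"].sum()<260: got.setdefault(q,[]).append((c,w,F[c],r["mask"]))
for q,parts,z in[("lid",LID,.076),("basket",BASK,.0025)]:
    for cs in (("top",),("side",),("top","side")):
        v=[got[q,c] for c in cs if (q,c) in got]
        if v: print(q,cs,fit(v,parts,near[q][:2]+[0],z))
for n,p in [("c1",(.607,.294)),("c2",(.655,.13))]:
    for cs in(("top",),("side",),("top","side")):
        v=[g[2:] for g in got.get("casting_1",[]) if np.linalg.norm(g[1][:2]-p)<.03 and g[0] in cs]
        if v: print(n,cs,len(v),fit(v,CAST,[*p,0],0))
E
```

```text
0 top 0.67 92 [219.3 177.7] [0.6156 0.299 ]
0 top 0.66 82 [269.7 161.3] [0.6672 0.1263]
0 top 0.58 218 [184.6 178.3] [0.6167 0.418 ]
0 side 0.66 209 [203.4 249.6] [0.6078 0.2953]
1 top 0.45 91 [218.4 175.5] [0.6232 0.3019]
1 side 0.7 219 [205.8 249. ] [0.604  0.2906]
1 side 0.54 261 [291.9 103.2] [ 0.8097 -0.5543]
2 top 0.59 87 [220.7 179.5] [0.6093 0.2943]
2 side 0.6 384 [298.7 209. ] [0.4796 0.0364]
2 side 0.49 190 [203.  250.6] [0.6065 0.2987]
2 side 0.46 142 [225.3 206. ] [0.661  0.1224]
3 top 0.66 74 [272.2 158. ] [0.6783 0.1175]
3 top 0.51 281 [376.2 176.4] [ 0.6065 -0.2305]
3 top 0.48 99 [219.2 177.9] [0.6149 0.2993]
3 top 0.26 1912 [348.  226.1] [ 0.4422 -0.1294]
3 side 0.54 153 [225.  206.5] [0.6605 0.1247]
3 side 0.46 204 [204.6 251.6] [0.601  0.2996]
lid ('top',) (array([ 0.4488, -0.1054,  0.8707]), np.float64(0.0034637912176549435))
lid ('side',) (array([ 0.4505, -0.1082,  0.7   ]), np.float64(0.0036075646057724953))
lid ('top', 'side') (array([ 0.4495, -0.1062,  0.0316]), np.float64(0.010444838553667068))
basket ('top',) (array([0.5237, 0.1123, 0.7665]), np.float64(0.48950061202049255))
basket ('side',) (array([ 0.5249,  0.1125, -0.4831]), np.float64(0.43439599871635437))
basket ('top', 'side') (array([0.5243, 0.1121, 0.7666]), np.float64(0.9265321493148804))
c1 ('top',) 4 (array([0.6065, 0.2917, 0.3351]), np.float64(0.6034656763076782))
c1 ('side',) 4 (array([0.6077, 0.292 , 0.326 ]), np.float64(0.3678969442844391))
c1 ('top', 'side') 8 (array([0.6071, 0.2918, 0.3235]), np.float64(0.981286883354187))
c2 ('top',) 2 (array([0.6704, 0.1184, 1.646 ]), np.float64(0.6310766935348511))
c2 ('side',) 2 (array([0.67  , 0.1206, 1.7696]), np.float64(0.10682879388332367))
c2 ('top', 'side') 4 (array([0.67  , 0.1199, 1.7642]), np.float64(0.7530032396316528))
```

```bash
cat >> h.py <<'E'
def go(p,yaw,rpy=None):
    """print shift/turn fractions to reach TCP p with tool down at yaw (deg)"""
    s=get_state(); Rc=R.from_euler("xyz",s["tool_rot"],degrees=True)
    Rt=R.from_euler("xyz",[180,0,yaw] if rpy is None else rpy,degrees=True)
    d=Rc.inv().apply(np.array(p)-s["tool_pos"])/.3; w=(Rc.inv()*Rt).as_rotvec()/np.pi
    print("shift",np.round(d,4),"turn",np.round(w,4),"t",s["t"],"J",np.round(s["joint_pos"],1))
E
python3 - <<'E'
from h import *
import plant
print([n for n in dir(plant) if not n.startswith("_")]); print(getattr(plant,"grasp_offset",None))
go([.4495,-.106,.28],-3)
E
```

```text
['Unreachable', 'cut_out', 'get_state', 'grab_frame', 'grasp_offset', 'mark_of', 'search_frame', 'sign_off']
-0.0187
shift [ 1.1781 -0.9258 -0.1623] turn [ 0.     -0.      0.1656] t 3.55 J [-69.5  21.6   4.6  73.   -0.   83.7]
```

```bash
python3 -m handwheel '0.12 -0.09 -0.16 0 0 0.02 -1; 0.25 -0.19 -0.16 0 0 0.05 -1; 0.37 -0.29 -0.16 0 0 0.07 -1; 0.5 -0.39 -0.16 0 0 0.09 -1;0.62 -0.49 -0.16 0 0 0.11 -1; 0.74 -0.58 -0.16 0 0 0.13 -1; 0.86 -0.68 -0.16 0 0 0.15 -1; 0.98 -0.77 -0.16 0 0 0.1656 -1;0.98 -0.77 -0.16 0 0 0.1656 -1;0.98 -0.77 -0.16 0 0 0.1656 -1;0.98 -0.77 -0.16 0 0 0.1656 -1'; python3 -c "
from h import *
go([.4495,-.106,.122],-3)"
```

```text
t: 4.47
tool_pos: [0.4185, -0.1715, 0.2796]
tool_rot: [-180.0, -0.0, -2.7]
force: [-0.6, 0.1, -0.3]
grip_width: 0.0851
grip_force: 0.0
shift [ 0.0926 -0.2226  0.5254] turn [-0.0002 -0.0002  0.0018] t 4.4667 J [-30.4   6.7  -7.8  75.4   0.  152.3]
```

```bash
python3 -m handwheel '0.05 -0.11 0 0 0 0 -1; 0.0926 -0.2226 0 0 0 0 -1; 0.0926 -0.2226 0 0 0 0 -1; 0.0926 -0.2226 0.13 0 0 0 -1; 0.0926 -0.2226 0.26 0 0 0 -1; 0.0926 -0.2226 0.37 0 0 0 -1; 0.0926 -0.2226 0.45 0 0 0 -1; 0.0926 -0.2226 0.5 0 0 0 -1;0.0926 -0.2226 0.525 0 0 0 -1;0.0926 -0.2226 0.525 0 0 0 -1;0.0926 -0.2226 0.525 0 0 0 -1' ; python3 -m handwheel '0 0 0 0 0 0 0.2; 0 0 0 0 0 0 0.4;0 0 0 0 0 0 1;0 0 0 0 0 0 1;0 0 0 0 0 0 1;0 0 0 0 0 0 1' 60; python3 -c "
from h import *
s=get_state();print(s['force'],s['torque'],s['joint_pos'])
f=grab_frame('side');cv2.imwrite('pics/s1.png',cv2.cvtColor(cv2.resize(f['img'][60:260,230:430],None,fx=2.5,fy=2.5),cv2.COLOR_RGB2BGR))"
```

```text
t: 5.38
tool_pos: [0.4489, -0.1101, 0.1223]
tool_rot: [180.0, -0.0, -3.1]
force: [-0.5, -0.3, 0.3]
grip_width: 0.0853
grip_force: 0.0
t: 5.88
tool_pos: [0.4505, -0.1049, 0.1238]
tool_rot: [-179.4, -0.3, -2.9]
force: [0.1, 14.0, 11.2]
grip_width: 0.0464
grip_force: 60.5
[ 0.05205855 13.9953667  11.2102756 ] [ 3.01593045 -0.03799411 -0.18153136] [-21.4079118   12.42503976 -24.6623885   52.83114514   0.64549178
 161.4599613 ]
```

View pics/s1.png

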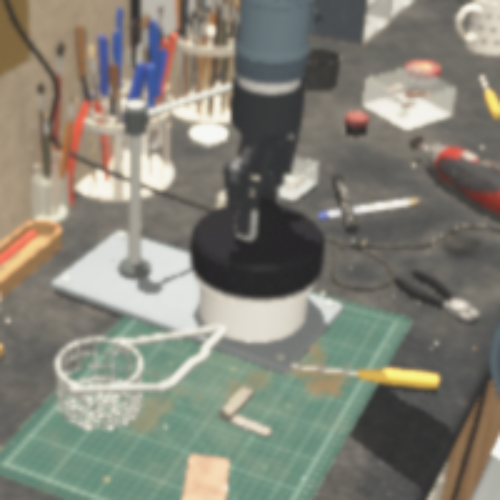

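```bash
python3 -m handwheel '0 -0.016 0 0 0 0 1;0 -0.016 -0.0005 0 0 -0.035 1;0 -0.016 -0.001 0 0 -0.075 1;0 -0.016 -0.0015 0 0 -0.115 1;0 -0.016 -0.002 0 0 -0.155 1;0 -0.016 -0.0025 0 0 -0.195 1;0 -0.016 -0.003 0 0 -0.235 1;0 -0.016 -0.0035 0 0 -0.275 1;0 -0.016 -0.004 0 0 -0.315 1;0 -0.016 -0.0047 0 0 -0.355 1;0 -0.016 -0.0052 0 0 -0.395 1;0 -0.016 -0.0057 0 0 -0.435 1;0 -0.016 -0.0063 0 0 -0.475 1;0 -0.016 -0.0068 0 0 -0.515 1;0 -0.016 -0.0074 0 0 -0.555 1;0 -0.016 -0.008 0 0 -0.595 1;0 -0.016 -0.0085 0 0 -0.635 1;0 -0.016 -0.009 0 0 -0.67 1;0 -0.016 -0.0093 0 0 -0.694 1;0 -0.016 -0.0093 0 0 -0.694 1'; python3 -c "
from h import *
s=get_state();print(s['force'],s['torque'],s['joint_pos'])"
```

```text
t: 7.6
tool_pos: [0.4474, -0.1036, 0.1254]
tool_rot: [-179.9, -0.1, 122.1]
force: [-5.4, 3.4, 8.4]
grip_width: 0.0466
grip_force: 62.9
[-5.41443208  3.36420838  8.440595  ] [0.45894688 1.51022905 0.77943115] [-2.09577957e+01  1.22296643e+01 -2.46529314e+01  5.32704297e+01
 -1.90916929e-03  3.68995840e+01]
```

```bash
python3 -m handwheel '0 -0.004 -0.0005 0 0 -0.035 1;0 -0.004 -0.001 0 0 -0.075 1;0 -0.004 -0.0015 0 0 -0.115 1;0 -0.004 -0.002 0 0 -0.155 1;0 -0.004 -0.0025 0 0 -0.195 1;0 -0.004 -0.003 0 0 -0.235 1;0 -0.004 -0.0035 0 0 -0.275 1;0 -0.004 -0.004 0 0 -0.315 1;0 -0.004 -0.0047 0 0 -0.355 1;0 -0.004 -0.0052 0 0 -0.395 1;0 -0.004 -0.0057 0 0 -0.435 1;0 -0.004 -0.0063 0 0 -0.475 1;0 -0.004 -0.0068 0 0 -0.515 1;0 -0.004 -0.0074 0 0 -0.555 1;0 -0.004 -0.008 0 0 -0.595 1;0 -0.004 -0.0085 0 0 -0.635 1;0 -0.004 -0.009 0 0 -0.67 1;0 -0.004 -0.0093 0 0 -0.694 1;0 -0.004 -0.0093 0 0 -0.694 1'; python3 -c "
from h import *
s=get_state();print(s['force'],s['torque'],s['joint_pos'])"
```

```text
t: 9.18
tool_pos: [0.4491, -0.1056, 0.1285]
tool_rot: [-179.8, 0.0, -113.1]
force: [0.3, 1.2, 2.0]
grip_width: 0.0464
grip_force: 62.6
[0.25783324 1.20281393 1.95449897] [-0.02417648 -0.2196652   0.1399263 ] [-2.11112247e+01  1.20410349e+01 -2.43951429e+01  5.34070451e+01
 -2.69360111e-03 -8.80240983e+01]
```

```bash
python3 -m handwheel '0 0 0 0 0 0 -0.3;0 0 0 0 0 0 -0.3;0 0 0 0 0 0 -0.3;0 0 0 0 0 0 -0.3;0 0 0 0 0 0.6 -0.3;0 0 0 0 0 0.6 -0.3;0 0 0 0 0 0.6 -0.3;0 0 0 0 0 0.6 -0.3;0 0 0 0 0 0.6 -0.3;0 0 0 0 0 0.6 -0.3;0 0 0 0 0 0.6 -0.3;0 0 0 0 0 0.6 -0.3;0 0 0 0 0 0.6 -0.3;0 0 0 0 0 0.6 -0.3;0 0 0 0 0 0.6 -0.3;0 0 0 0 0 0.6 -0.3;0 0 0 0 0 0.6 -0.3;0 0 0 0 0 0.6 -0.3;0 0 0 0 0 0.6 -0.3;0 0 0 0 0 0.6 -0.3'; python3 -m handwheel '0 0 0 0 0 0.77 -0.3;0 0 0 0 0 0.77 -0.3;0 0 0 0 0 0.77 -0.3;0 0 0 0 0 0.77 -0.3;0 0 0 0 0 0.77 -0.3;0 0 0 0 0 0.77 -0.3;0 0 0 0 0 0.77 -0.3;0 0 0 0 0 0.77 -0.3;0 0 0 0 0 0.77 -0.3;0 0 0 0 0 0.77 -0.3;0 0 0 0 0 0.77 -0.3;0 0 0 0 0 0.77 -0.3;0 0 0 0 0 0.77 -0.3;0 0 0 0 0 0.77 -0.3;0 0 0 0 0 0.77 -0.3;0 0 0 0 0 0.77 -0.3;0 0 0 0 0 0.77 -0.3;0 0 0 0 0 0.77 -0.3;0 0 0 0 0 0.77 -0.3;0 0 0 0 0 0.77 -0.3'; python3 -c "
from h import *
go([.4491,-.1045,.1285],-3)"
```

```text
t: 10.85
tool_pos: [0.4479, -0.105, 0.1273]
tool_rot: [-180.0, -0.0, 138.7]
force: [-0.5, 0.8, 0.1]
grip_width: 0.0554
grip_force: 0.0
t: 12.52
tool_pos: [0.448, -0.105, 0.1273]
tool_rot: [-180.0, 0.0, 0.1]
force: [0.2, -0.4, 0.9]
grip_width: 0.0553
grip_force: 0.0
shift [ 0.0038 -0.0018 -0.004 ] turn [-0.      0.0001  0.0173] t 12.5167 J [-21.1  12.1 -24.5  53.4  -0.  158.8]
```

```bash
python3 -m handwheel '0.004 0 0 0 0 0 1;0.004 0 0 0 0 0 1;0.004 0 0 0 0 0 1;0.004 0 -0.001 0 0 -0.035 1;0.004 0 -0.001 0 0 -0.075 1;0.004 0 -0.0015 0 0 -0.115 1;0.004 0 -0.002 0 0 -0.155 1;0.004 0 -0.0025 0 0 -0.195 1;0.004 0 -0.003 0 0 -0.235 1;0.004 0 -0.0035 0 0 -0.275 1;0.004 0 -0.004 0 0 -0.315 1;0.004 0 -0.0047 0 0 -0.355 1;0.004 0 -0.0052 0 0 -0.395 1;0.004 0 -0.0057 0 0 -0.435 1;0.004 0 -0.0063 0 0 -0.475 1;0.004 0 -0.0068 0 0 -0.515 1;0.004 0 -0.0074 0 0 -0.555 1;0.004 0 -0.008 0 0 -0.595 1;0.004 0 -0.0085 0 0 -0.635 1;0.004 0 -0.0085 0 0 -0.635 1'; python3 -m handwheel '0 0 -0.0005 0 0 -0.035 1;0 0 -0.001 0 0 -0.075 1;0 0 -0.0015 0 0 -0.115 1;0 0 -0.002 0 0 -0.155 1;0 0 -0.0025 0 0 -0.195 1;0 0 -0.003 0 0 -0.235 1;0 0 -0.0035 0 0 -0.275 1;0 0 -0.004 0 0 -0.315 1;0 0 -0.0047 0 0 -0.355 1;0 0 -0.0052 0 0 -0.395 1;0 0 -0.0057 0 0 -0.435 1;0 0 -0.0063 0 0 -0.475 1;0 0 -0.0068 0 0 -0.515 1;0 0 -0.0074 0 0 -0.555 1;0 0 -0.008 0 0 -0.595 1;0 0 -0.0085 0 0 -0.635 1;0 0 -0.009 0 0 -0.67 1;0 0 -0.0095 0 0 -0.71 1;0 0 -0.01 0 0 -0.75 1;0 0 -0.01 0 0 -0.75 1'; python3 -c "
from h import *
s=get_state();print(s['force'],s['torque'],s['joint_pos'])"
```

```text
t: 14.18
tool_pos: [0.4497, -0.1053, 0.1302]
tool_rot: [180.0, 0.1, 114.8]
force: [-0.3, -0.5, 2.3]
grip_width: 0.0467
grip_force: 61.9
t: 15.85
tool_pos: [0.4492, -0.1049, 0.1331]
tool_rot: [180.0, 0.0, -110.4]
force: [-1.2, 1.1, 3.9]
grip_width: 0.0465
grip_force: 62.3
[-1.2384282   1.08557006  3.93515525] [0.26344102 0.39002515 0.26486242] [-2.10417706e+01  1.19361569e+01 -2.37889397e+01  5.42797509e+01
  1.61445959e-02 -9.06419286e+01]
```

```bash
python3 -m handwheel '0 0 0 0 0 0 -0.3;0 0 0 0 0 0 -0.3;0 0 0 0 0 0 -0.3;0 0 0 0 0 0 -0.3;0 0 0 0 0 0.6 -0.3;0 0 0 0 0 0.6 -0.3;0 0 0 0 0 0.6 -0.3;0 0 0 0 0 0.6 -0.3;0 0 0 0 0 0.6 -0.3;0 0 0 0 0 0.6 -0.3;0 0 0 0 0 0.6 -0.3;0 0 0 0 0 0.6 -0.3;0 0 0 0 0 0.6 -0.3;0 0 0 0 0 0.6 -0.3;0 0 0 0 0 0.6 -0.3;0 0 0 0 0 0.6 -0.3;0 0 0 0 0 0.6 -0.3;0 0 0 0 0 0.6 -0.3;0 0 0 0 0 0.6 -0.3;0 0 0 0 0 0.6 -0.3'; python3 -m handwheel '0 0 0 0 0 0.77 -0.3;0 0 0 0 0 0.77 -0.3;0 0 0 0 0 0.77 -0.3;0 0 0 0 0 0.77 -0.3;0 0 0 0 0 0.77 -0.3;0 0 0 0 0 0.77 -0.3;0 0 0 0 0 0.77 -0.3;0 0 0 0 0 0.77 -0.3;0 0 0 0 0 0.77 -0.3;0 0 0 0 0 0.77 -0.3;0 0 0 0 0 0.77 -0.3;0 0 0 0 0 0.77 -0.3;0 0 0 0 0 0.77 -0.3;0 0 0 0 0 0.77 -0.3;0 0 0 0 0 0.77 -0.3;0 0 0 0 0 0.77 -0.3;0 0 0 0 0 0.77 -0.3;0 0 0 0 0 0.77 -0.3;0 0 0 0 0 0.77 -0.3;0 0 0 0 0 0.77 -0.3';  python3 -m handwheel '0 0 0 0 0 0 1;0 0 0 0 0 0 1;0 0 0 0 0 0 1;0 0 -0.001 0 0 -0.035 1;0 0 -0.001 0 0 -0.075 1;0 0 -0.0015 0 0 -0.115 1;0 0 -0.002 0 0 -0.155 1;0 0 -0.0025 0 0 -0.195 1;0 0 -0.003 0 0 -0.235 1;0 0 -0.0035 0 0 -0.275 1;0 0 -0.004 0 0 -0.315 1;0 0 -0.0047 0 0 -0.355 1;0 0 -0.0052 0 0 -0.395 1;0 0 -0.0057 0 0 -0.435 1;0 0 -0.0063 0 0 -0.475 1;0 0 -0.0068 0 0 -0.515 1;0 0 -0.0074 0 0 -0.555 1;0 0 -0.008 0 0 -0.595 1;0 0 -0.0085 0 0 -0.635 1;0 0 -0.0085 0 0 -0.635 1'; python3 -m handwheel '0 0 -0.0005 0 0 -0.035 1;0 0 -0.001 0 0 -0.075 1;0 0 -0.0015 0 0 -0.115 1;0 0 -0.002 0 0 -0.155 1;0 0 -0.0025 0 0 -0.195 1;0 0 -0.003 0 0 -0.235 1;0 0 -0.0035 0 0 -0.275 1;0 0 -0.004 0 0 -0.315 1;0 0 -0.0047 0 0 -0.355 1;0 0 -0.0052 0 0 -0.395 1;0 0 -0.0057 0 0 -0.435 1;0 0 -0.0063 0 0 -0.475 1;0 0 -0.0068 0 0 -0.515 1;0 0 -0.0074 0 0 -0.555 1;0 0 -0.008 0 0 -0.595 1;0 0 -0.0085 0 0 -0.635 1;0 0 -0.009 0 0 -0.67 1;0 0 -0.0095 0 0 -0.71 1;0 0 -0.01 0 0 -0.75 1;0 0 -0.01 0 0 -0.75 1';python3 -c "
from h import *
s=get_state();print(s['force'],s['torque'],s['joint_pos'])"
```

```text
t: 17.52
tool_pos: [0.4492, -0.1052, 0.1328]
tool_rot: [-180.0, 0.0, 141.3]
force: [0.8, -0.6, 0.6]
grip_width: 0.0556
grip_force: 0.0
t: 19.18
tool_pos: [0.4493, -0.1052, 0.1329]
tool_rot: [180.0, -0.0, 2.8]
force: [0.5, 0.6, 0.3]
grip_width: 0.0558
grip_force: 0.0
t: 20.85
tool_pos: [0.4492, -0.1051, 0.1357]
tool_rot: [-180.0, 0.0, 117.5]
force: [-0.5, 0.1, 4.2]
grip_width: 0.0462
grip_force: 62.0
t: 22.52
tool_pos: [0.4489, -0.1049, 0.1388]
tool_rot: [180.0, -0.0, -107.6]
force: [-1.8, 0.3, 6.9]
grip_width: 0.0463
grip_force: 62.3
[-1.7538697   0.26542446  6.89683855] [0.28220541 0.54762116 0.35346944] [-2.10441190e+01  1.16455799e+01 -2.32375058e+01  5.51399089e+01
 -6.28709121e-03 -9.34421622e+01]
```

```bash
python3 -m handwheel '0 0 -0.002 0 0 -0.04 1;0 0 -0.003 0 0 -0.08 1;0 0 -0.005 0 0 -0.12 1;0 0 -0.007 0 0 -0.16 1;0 0 -0.008 0 0 -0.2 1;0 0 -0.01 0 0 -0.24 1;0 0 -0.01 0 0 -0.28 1;0 0 -0.01 0 0 -0.3 1;0 0 -0.015 0 0 -0.3 1;0 0 -0.02 0 0 -0.3 1;0 0 -0.025 0 0 -0.3 1;0 0 -0.025 0 0 -0.3 1';python3 -c "
from h import *
s=get_state();print(s['force'],s['torque'],s['joint_pos'])"
```

```text
t: 23.52
tool_pos: [0.4494, -0.1052, 0.1462]
tool_rot: [-180.0, -0.0, -53.9]
force: [0.5, 0.0, -1.6]
grip_width: 0.0466
grip_force: 61.6
[ 0.47844437  0.01277625 -1.57454631] [-0.0308101   0.0224992  -0.03183666] [-2.10543756e+01  1.13157683e+01 -2.24740882e+01  5.61893509e+01
 -9.98468458e-03 -1.47199642e+02]
```

```bash
python3 -c "
from h import *
f=grab_frame('top')
for u in [(207,178),(218,395),(170,330),(95,430),(45,290),(78,335)]: print(u,onz(f,[150+u[0]/2.5,120+u[1]/2.5],0)[:2])
go([.43,.33,.22],-54)"
```

```text
(207, 178) [0.56906668 0.25446597]
(218, 395) [0.27657382 0.24476951]
(170, 330) [0.36434573 0.30814791]
(95, 430) [0.23254851 0.41159891]
(45, 290) [0.42143647 0.47846695]
(78, 335) [0.35985153 0.43356475]
shift [-1.2091 -0.804  -0.2467] turn [-0.     -0.0001  0.0009] t 23.5667 J [ -21.1   11.3  -22.5   56.2   -0.  -147.2]
```

```bash
python3 -m handwheel '0 0 -0.06 0 0 0 1;0 0 -0.14 0 0 0 1;0 0 -0.22 0 0 0 1;0 0 -0.25 0 0 0 1;-0.05 -0.03 -0.25 0 0 0 1;-0.13 -0.085 -0.25 0 0 0 1;-0.22 -0.145 -0.25 0 0 0 1;-0.31 -0.205 -0.25 0 0 0 1;-0.4 -0.265 -0.25 0 0 0 1;-0.49 -0.325 -0.25 0 0 0 1;-0.58 -0.385 -0.25 0 0 0 1;-0.67 -0.445 -0.25 0 0 0 1;-0.76 -0.505 -0.25 0 0 0 1;-0.85 -0.565 -0.25 0 0 0 1;-0.93 -0.615 -0.25 0 0 0 1;-0.97 -0.645 -0.25 0 0 0 1;-0.97 -0.645 -0.25 0 0 0 1;-0.97 -0.645 -0.25 0 0 0 1';python3 -c "
from h import *
go([.43,.33,.06],-54)"
```

```text
t: 25.07
tool_pos: [0.4329, 0.2444, 0.2202]
tool_rot: [179.9, -0.0, -53.7]
force: [0.1, -1.1, -1.2]
grip_width: 0.0467
grip_force: 62.1
shift [-0.2359 -0.1618  0.5337] turn [ 0.0004 -0.0001  0.0018] t 25.0667 J [  22.2   12.8   -9.1   68.1   -0.  -104.2]
```

```bash
python3 -m handwheel '-0.08 -0.055 0 0 0 0 1;-0.16 -0.11 0 0 0 0 1;-0.236 -0.162 0.05 0 0 0 1;-0.236 -0.162 0.15 0 0 0 1;-0.236 -0.162 0.25 0 0 0 1;-0.236 -0.162 0.35 0 0 0 1;-0.236 -0.162 0.44 0 0 0 1;-0.236 -0.162 0.5 0 0 0 1;-0.236 -0.162 0.53 0 0 0 1;-0.236 -0.162 0.54 0 0 0 1;-0.236 -0.162 0.55 0 0 0 1;-0.236 -0.162 0.56 0 0 0 1;-0.236 -0.162 0.56 0 0 0 1;-0.236 -0.162 0.56 0 0 0 1'; python3 -m handwheel '0 0 0.005 0 0 0 1;0 0 0.01 0 0 0 1;0 0 0.015 0 0 0 1;0 0 0.015 0 0 0 1'
```

```text
t: 26.23
tool_pos: [0.4315, 0.3302, 0.0539]
tool_rot: [-179.9, -0.0, -53.8]
force: [0.5, 0.6, -2.4]
grip_width: 0.0462
grip_force: 62.4
t: 26.57
tool_pos: [0.4314, 0.3302, 0.0493]
tool_rot: [-179.9, -0.0, -53.8]
force: [0.2, -0.4, 5.2]
grip_width: 0.0466
grip_force: 62.8
```

```bash
python3 -m handwheel '0 0 0 0 0 0 -1;0 0 0 0 0 0 -1;0 0 0 0 0 0 -1;0 0 0 0 0 0 -1;0 0 0 0 0 0 -1;0 0 -0.05 0 0 0 -1;0 0 -0.15 0 0 0 -1;0 0 -0.25 0 0 0 -1;0 0 -0.35 0 0 0 -1;0 0 -0.35 0 0 0 -1'; cat >> h.py <<'E'
def castings(n=3,z=0.,exp=[(.607,.292),(.67,.12)]):
    np.set_printoptions(precision=4,suppress=True)
    G=[]
    for k in range(n):
        for c in("top","side"):
            f=grab_frame(c)
            for r in cut_out("casting_1",c):
                if r["mask"].sum()<260: G.append((c,onz(f,r["uv"],z+.008)[:2],f,r["mask"],round(r["conf"],2)))
    while G:
        g=G[0]; cl=[h for h in G if np.linalg.norm(h[1]-g[1])<.035]; G=[h for h in G if all(h is not q for q in cl)]
        if len(cl)<2: print("single",g[0],g[1],g[4]); continue
        print([(h[0],h[4],h[3].sum()) for h in cl],fit([h[2:4] for h in cl],CAST,[*np.mean([h[1] for h in cl],0),0],z))
E
python3 - <<'E'
from h import *
castings(2)
go([.607,.292,.2],-161.5)
f=grab_frame('top');cv2.imwrite('pics/t2.png',cv2.cvtColor(cv2.resize(f['img'][120:300,150:460],None,fx=2.5,fy=2.5),cv2.COLOR_RGB2BGR))
E
```

```text
t: 27.4
tool_pos: [0.434, 0.3318, 0.1596]
tool_rot: [-179.4, -0.1, -53.8]
force: [0.5, 0.6, -0.4]
grip_width: 0.0855
grip_force: 0.0
single top [0.4652 0.0672] 0.68
[('top', 0.66, np.int64(93)), ('side', 0.65, np.int64(207)), ('side', 0.53, np.int64(256))] (array([0.6075, 0.2919, 0.3268]), np.float64(0.24196049571037292))
[('top', 0.48, np.int64(78)), ('side', 0.56, np.int64(24)), ('top', 0.58, np.int64(107))] (array([ 0.6674,  0.1164, -1.1853]), np.float64(5.236874103546143))
shift [ 0.4494 -0.4028 -0.1611] turn [ 0.0007 -0.0008  0.5985] t 27.8 J [ 30.7  19.9  -9.8  60.5  -0.  -95.5]
```

View pics/t2.png

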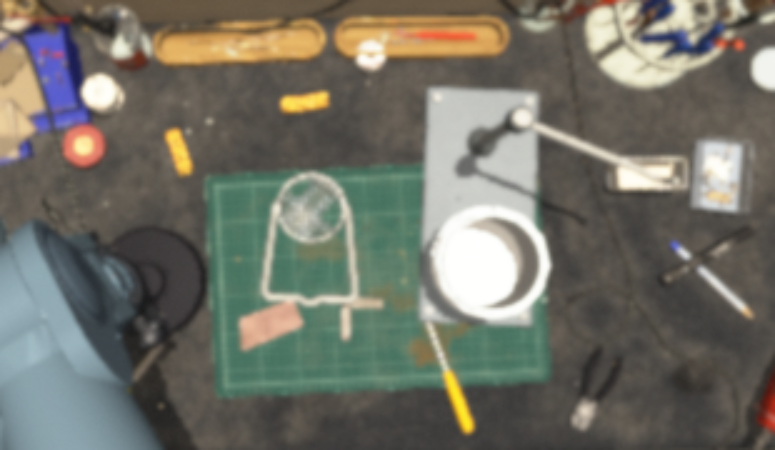

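The lid lies flat on the bench left of the mat (crop ~(155,278)), the pot is open, and both castings are unmoved.

```bash
python3 -m handwheel '0.09 -0.08 0 0 0 0.04 -1;0.18 -0.16 0 0 0 0.08 -1;0.27 -0.24 0 0 0 0.12 -1;0.36 -0.32 0 0 0 0.16 -1;0.44 -0.39 0 0 0 0.2 -1;0.449 -0.403 0 0 0 0.24 -1;0.449 -0.403 0 0 0 0.28 0;0.449 -0.403 0 0 0 0.32 0;0.449 -0.403 0 0 0 0.36 0;0.449 -0.403 0 0 0 0.4 0;0.449 -0.403 0 0 0 0.44 0;0.449 -0.403 0 0 0 0.48 0;0.449 -0.403 0 0 0 0.52 0;0.449 -0.403 0 0 0 0.56 0;0.449 -0.403 0.1 0 0 0.5985 0;0.449 -0.403 0.2 0 0 0.5985 0;0.449 -0.403 0.3 0 0 0.5985 0;0.449 -0.403 0.3 0 0 0.5985 0;0.449 -0.403 0.3 0 0 0.5985 0'; python3 -c "
from h import *
go([.6075,.292,.002],-161.3)"
```

```text
t: 29.43
tool_pos: [0.6054, 0.2917, 0.0611]
tool_rot: [-180.0, -0.4, -161.5]
force: [0.1, -0.3, 0.5]
grip_width: 0.0426
grip_force: 0.0
shift [-0.0082 -0.0013  0.1969] turn [-0.0001 -0.002  -0.0011] t 29.4333 J [20.3 38.2  6.3 58.4 -0.   1.8]
```

```bash
python3 -m handwheel '-0.008 0 0.07 0 0 0 0;-0.008 0 0.13 0 0 0 0;-0.008 0 0.17 0 0 0 0;-0.008 0 0.19 0 0 0 0;-0.008 0 0.193 0 0 0 0;-0.008 0 0.193 0 0 0 0;-0.008 0 0.193 0 0 0 0.5;-0.008 0 0.193 0 0 0 1;-0.008 0 0.193 0 0 0 1;-0.008 0 0.193 0 0 0 1;-0.008 0 0.193 0 0 0 1;-0.008 0 0.193 0 0 0 1' 40
```

```text
t: 30.43
tool_pos: [0.6111, 0.2938, 0.0071]
tool_rot: [180.0, 0.2, -161.5]
force: [-1.5, 0.3, 5.8]
grip_width: 0.0162
grip_force: 39.3
```

```bash
python3 -m handwheel '0 0 -0.08 0 0 0 1;0 0 -0.2 0 0 0 1;0 0 -0.33 0 0 0 1;0 0 -0.4 0 0 0 1;0 0 -0.4 0 0 0 1'; cat >> h.py <<'E'
from scipy.optimize import differential_evolution
def bmodel(x,y,yaw,phi,z0,off=0):
    def seg(a,b,n=25): return np.linspace(a,b,n)
    t=np.linspace(0,2*np.pi,80)
    rim=np.c_[.0435*np.cos(t),.0435*np.sin(t),0*t+.054]
    b=[]
    for s in(1,-1):
        b+=[seg([s*.047,0],[s*.055,.128]),seg([s*.055,.128],[s*.013,.128]),seg([s*.013,.128],[0,.134],8)]
    b=np.vstack(b); b=np.c_[np.sin(phi)*b[:,1],b[:,0],.05+np.cos(phi)*b[:,1]]
    w=np.vstack([rim,b]); c,s=np.cos(yaw),np.sin(yaw)
    return np.c_[x+c*w[:,0]-s*w[:,1],y+s*w[:,0]+c*w[:,1],w[:,2]+z0]
def fitbasket(x0,y0,yaw0,phi0,z0=.0025,dphi=.12):
    V=[]
    for c in("top","side"):
        f=grab_frame(c); g=f["img"].astype(np.float32).min(2)
        V.append((f,cv2.GaussianBlur(g,(0,0),.8)-cv2.GaussianBlur(g,(0,0),6)))
    def cost(p):
        W=bmodel(p[0],p[1],p[2],p[3],z0); t=0
        for f,g in V:
            u=P(f,W).astype(np.float32); t-=np.clip(cv2.remap(g,u[None,:,0],u[None,:,1],cv2.INTER_LINEAR),-20,60).mean()
        return t
    r=differential_evolution(cost,[(x0-.02,x0+.02),(y0-.02,y0+.02),(yaw0-.25,yaw0+.25),(phi0-dphi,phi0+dphi)],seed=1,maxiter=80,popsize=12)
    return r.x,r.fun,V
E
python3 - <<'E'
from h import *
x,c,V=fitbasket(.527,.111,-.08,-1.1)
print(x,c)
W=bmodel(*x,.0025); o=[]
for f,_ in V:
    u=P(f,W); m=np.int32(u.mean(0)); a=m-[50,50]; im=cv2.resize(f["img"][a[1]:a[1]+100,a[0]:a[0]+100],None,fx=4,fy=4)
    for p in u: cv2.circle(im,tuple(np.int32((p-a+.5)*4)),0,(255,0,0),-1)
    o.append(im)
cv2.imwrite("pics/bk.png",cv2.cvtColor(np.hstack(o),cv2.COLOR_RGB2BGR))
go([x[0],x[1]+.009,.12],180)
E
```

```text
t: 30.85
tool_pos: [0.6138, 0.2948, 0.1325]
tool_rot: [180.0, 0.6, -161.5]
force: [1.5, 0.5, -0.2]
grip_width: 0.0159
grip_force: 39.1
[ 0.52464019  0.11573814 -0.05673809 -1.08531782] -87.49320220947266
shift [ 0.4513 -0.4428  0.021 ] turn [1.000e-04 8.000e-04 1.028e-01] t 30.95 J [20.3 36.1 12.5 66.3 -0.   1.8]
```

View pics/bk.png

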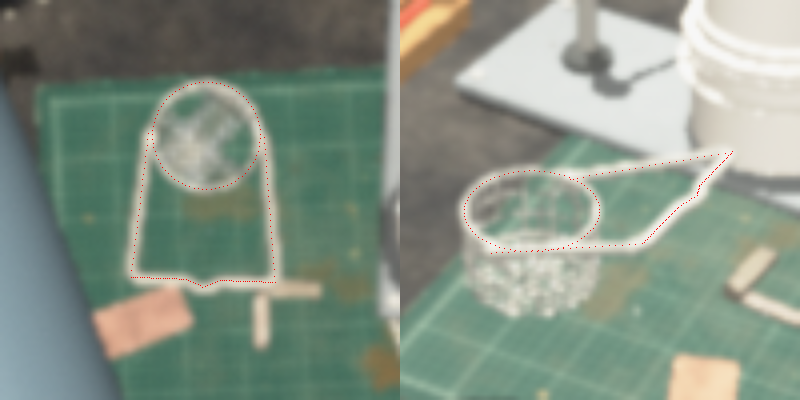

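```bash
python3 -m handwheel '0.1 -0.1 0 0 0 0.03 1;0.2 -0.2 0 0 0 0.06 1;0.3 -0.3 0 0 0 0.09 1;0.39 -0.39 0 0 0 0.103 1;0.43 -0.43 0 0 0 0.103 1;0.44 -0.44 0 0 0 0.103 1;0.44 -0.44 0 0 0 0.103 1;0.44 -0.44 0 0 0 0.103 1'; python3 -c "
from h import *
go([.5286,.1242,.025],180)"
```

```text
t: 31.62
tool_pos: [0.5265, 0.1267, 0.1246]
tool_rot: [180.0, -0.1, 180.0]
force: [0.1, 0.7, -0.7]
grip_width: 0.0159
grip_force: 39.1
shift [-0.0073 -0.0085  0.3319] turn [ 0.0001 -0.0004 -0.0002] t 31.6167 J [  6.8  21.  -12.5  56.6   0.    6.8]
```

```bash
python3 -m handwheel '-0.007 -0.0085 0.08 0 0 0 1;-0.007 -0.0085 0.16 0 0 0 1;-0.007 -0.0085 0.23 0 0 0 1;-0.007 -0.0085 0.28 0 0 0 1;-0.007 -0.0085 0.31 0 0 0 1;-0.007 -0.0085 0.32 0 0 0 1;-0.007 -0.0085 0.32 0 0 0 1;-0.007 -0.0085 0.32 0 0 0 1;-0.007 -0.0085 0.32 0 0 0 0.4;-0.007 -0.0085 0.32 0 0 0 0.4;-0.007 -0.0085 0.32 0 0 0 0.4'; python3 -m handwheel '0 0 -0.06 0 0 0 0.4;0 0 -0.15 0 0 0 0.4;0 0 -0.25 0 0 0 0.4;0 0 -0.35 0 0 0 0.4;0 0 -0.4 0 0 0 0;0 0 -0.4 0 0 0 0;0 0 -0.4 0 0 0 0'; python3 - <<'E'
from h import *
castings(2)
go([.67,.12,.13],101-180)
E
```

```text
t: 32.53
tool_pos: [0.5298, 0.1239, 0.0306]
tool_rot: [180.0, 0.1, 180.0]
force: [0.1, -0.2, 1.5]
grip_width: 0.0258
grip_force: 0.0
t: 33.12
tool_pos: [0.5301, 0.1238, 0.151]
tool_rot: [180.0, 0.2, 180.0]
force: [-0.6, -0.8, -0.7]
grip_width: 0.0428
grip_force: 0.0
[('side', 0.63, np.int64(106)), ('side', 0.41, np.int64(102))] (array([ 0.5294,  0.1182, -0.0635]), np.float64(1.3639355897903442))
shift [-0.4726 -0.0119  0.0614] turn [ 0.0004 -0.0005 -0.5613] t 33.5167 J [  6.5  20.1 -10.   60.   -0.    6.5]
```

```bash
python3 - <<'E'
from h import *
castings(3)
f=grab_frame('top');g=grab_frame('side')
cv2.imwrite('pics/t3.png',cv2.cvtColor(np.hstack([cv2.resize(f['img'][120:280,180:340],None,fx=2.5,fy=2.5),cv2.resize(g['img'][150:310,150:310],None,fx=2.5,fy=2.5)]),cv2.COLOR_RGB2BGR))
go([.67,.12,.13],101)
E
```

```text
[('side', 0.66, np.int64(80)), ('side', 0.6, np.int64(92)), ('side', 0.66, np.int64(75))] (array([ 0.5296,  0.1191, -0.0703]), np.float64(3.281428813934326))
[('side', 0.63, np.int64(139)), ('side', 0.53, np.int64(133))] (array([ 0.6705,  0.1191, -1.4237]), np.float64(0.18769940733909607))
shift [-0.4703 -0.0122  0.0654] turn [-0.      0.0001  0.4387] t 34.2167 J [ 6.5 20.1 -9.9 60.  -0.   6.5]
```

View pics/t3.png

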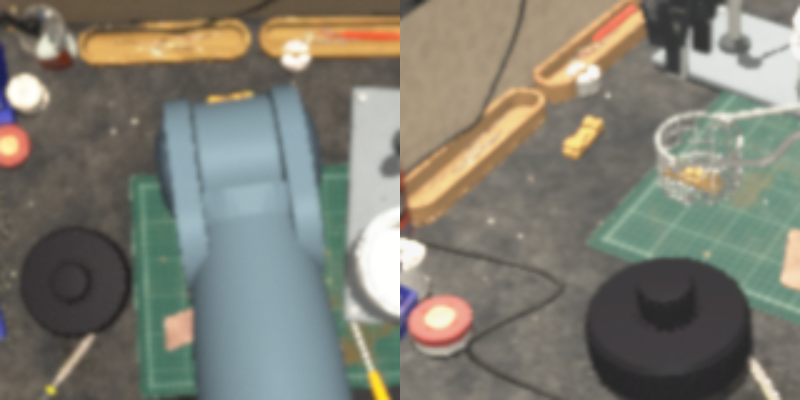

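Casting 1 is in the basket (right panel ~(697,178)), casting 2 is unmoved, and the lid lies clear of the mat.

```bash
python3 -m handwheel '-0.1 0 0.06 0 0 0.04 0;-0.2 0 0.06 0 0 0.08 0;-0.3 0 0.06 0 0 0.12 0;-0.39 0 0.06 0 0 0.16 0;-0.44 0 0.06 0 0 0.2 0;-0.47 -0.012 0.06 0 0 0.24 0;-0.47 -0.012 0.06 0 0 0.28 0;-0.47 -0.012 0.06 0 0 0.32 0;-0.47 -0.012 0.06 0 0 0.36 0;-0.47 -0.012 0.06 0 0 0.4 0;-0.47 -0.012 0.1 0 0 0.433 0;-0.47 -0.012 0.18 0 0 0.433 0;-0.47 -0.012 0.26 0 0 0.433 0;-0.47 -0.012 0.26 0 0 0.433 0;-0.47 -0.012 0.26 0 0 0.433 0'; python3 -c "
from h import *
go([.67,.1195,.004],100)"
```

```text
t: 35.47
tool_pos: [0.6681, 0.1199, 0.07]
tool_rot: [-179.8, -0.0, 102.0]
force: [-0.4, -0.1, -0.2]
grip_width: 0.0431
grip_force: 0.0
shift [-0.0027  0.0069  0.2201] turn [-0.0014 -0.0001  0.0113] t 35.4667 J [ 4.8 38.5  8.2 60.  -0.  82.8]
```

```bash
python3 -m handwheel '-0.003 0 0.08 0 0 0.01 0;-0.003 0 0.15 0 0 0.01 0;-0.003 0 0.19 0 0 0.01 0;-0.003 0 0.21 0 0 0.01 0;-0.003 0 0.215 0 0 0.01 0;-0.003 0 0.215 0 0 0.01 0;-0.003 0 0.215 0 0 0.01 0.5;-0.003 0 0.215 0 0 0.01 1;-0.003 0 0.215 0 0 0.01 1;-0.003 0 0.215 0 0 0.01 1;-0.003 0 0.215 0 0 0.01 1;-0.003 0 0.215 0 0 0.01 1' 40;  python3 -m handwheel '0 0 -0.08 0 0 0 1;0 0 -0.2 0 0 0 1;0 0 -0.33 0 0 0 1;0 0 -0.4 0 0 0 1;0 0 -0.4 0 0 0 1'; python3 -c "
from h import *
go([.525,.107,.12],180)"
```

```text
t: 36.47
tool_pos: [0.6706, 0.1189, 0.0117]
tool_rot: [179.9, 0.1, 100.2]
force: [-8.4, -1.7, 20.4]
grip_width: 0.0025
grip_force: 40.5
t: 36.88
tool_pos: [0.6745, 0.1196, 0.135]
tool_rot: [179.3, 0.1, 100.2]
force: [0.6, -0.9, 0.3]
grip_width: -0.0002
grip_force: 0.0
shift [ 0.0471 -0.4983  0.0438] turn [ 0.0031  0.0031 -0.4432] t 36.8833 J [ 4.8 36.2 13.9 67.  -0.  84.5]
```

```bash
python3 - <<'E'
from h import *
castings(3)
f=grab_frame('top');g=grab_frame('side')
cv2.imwrite('pics/t4.png',cv2.cvtColor(np.hstack([cv2.resize(f['img'][120:280,180:340],None,fx=2.5,fy=2.5),cv2.resize(g['img'][150:310,150:310],None,fx=2.5,fy=2.5)]),cv2.COLOR_RGB2BGR))
E
```

```text
[('side', 0.57, np.int64(127)), ('side', 0.66, np.int64(72))] (array([ 0.5267,  0.1148, -0.4568]), np.float64(1.8248645067214966))
[('side', 0.55, np.int64(133)), ('side', 0.68, np.int64(152))] (array([0.6767, 0.1212, 1.777 ]), np.float64(0.12759780883789062))
single side [0.4689 0.0197] 0.17
```

View pics/t4.png

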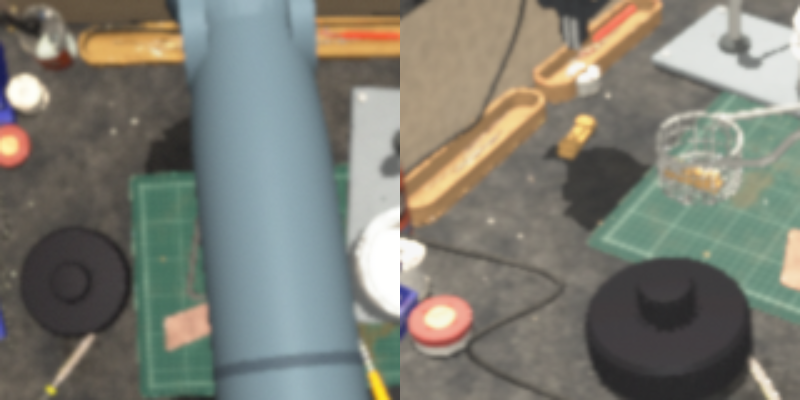

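The side view shows casting 2 still on the bench, but it looks rolled. I'll clear the arm for a good look.

```bash
python3 -c "
from h import *
go([.45,-.06,.22],100)"; python3 -m handwheel '0 -0.1 -0.15 0 0 0 0;0 -0.2 -0.25 0 0 0 0;-0.1 -0.3 -0.28 0 0 0 0;-0.2 -0.4 -0.28 0 0 0 0;-0.3 -0.5 -0.28 0 0 0 0;-0.38 -0.6 -0.28 0 0 0 0;-0.46 -0.69 -0.28 0 0 0 0;-0.46 -0.69 -0.28 0 0 0 0;-0.46 -0.69 -0.28 0 0 0 0'; python3 - <<'E'
from h import *
castings(3)
f=grab_frame('top');g=grab_frame('side')
cv2.imwrite('pics/t5.png',cv2.cvtColor(np.hstack([cv2.resize(f['img'][135:195,240:300],(400,400),interpolation=cv2.INTER_CUBIC),cv2.resize(g['img'][180:240,195:255],(400,400),interpolation=cv2.INTER_CUBIC)]),cv2.COLOR_RGB2BGR))
E
```

```text
shift [-0.4577 -0.8277 -0.3103] turn [-0.0001  0.      0.0012] t 37.5833 J [ 4.8 36.5 13.4 66.8 -0.  84.5]
t: 38.33
tool_pos: [0.4896, -0.0548, 0.2115]
tool_rot: [180.0, 0.0, 100.0]
force: [0.5, 1.3, -0.1]
grip_width: 0.0424
grip_force: 0.0
[('top', 0.59, np.int64(68)), ('side', 0.45, np.int64(115)), ('side', 0.7, np.int64(131))] (array([0.6772, 0.1195, 1.7787]), np.float64(0.7579970955848694))
[('top', 0.45, np.int64(88)), ('side', 0.41, np.int64(56)), ('top', 0.42, np.int64(104)), ('side', 0.4, np.int64(91))] (array([ 0.5255,  0.1217, -0.0494]), np.float64(3.417880058288574))
single top [0.4013 0.1361] 0.35
```

View pics/t5.png

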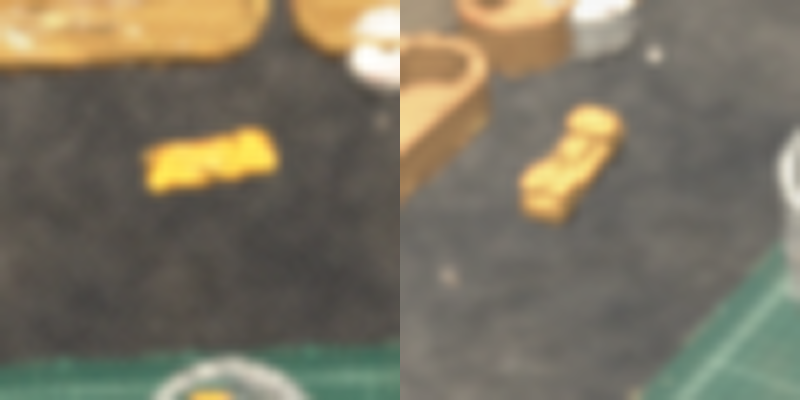

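```bash
python3 - <<'E'
from h import *
v=[]
for c in("top","side"):
    f=grab_frame(c); im=f["img"].astype(int); u=np.int32(P(f,[.677,.1195,.008])[0])
    m=((im[...,0]-im[...,2])>45).astype(np.uint8); w=np.zeros_like(m); w[u[1]-14:u[1]+15,u[0]-16:u[0]+17]=1
    n,l=cv2.connectedComponents(m*w); k=l[u[1],u[0]]; m=(l==k); print(c,k,m.sum(),np.argwhere(m).ptp(0) if hasattr(np.ndarray,'ptp') else np.ptp(np.argwhere(m),0)); v.append((f,m))
def rot(a): 
    r=R.from_euler("x",a,degrees=True); q=[r.apply(p) for p in CAST]; z=min(p[:,2].min() for p in q); return [p-[0,0,z] for p in q]
for a in(0,90,-90,180):
    for vv in (v,v[:1],v[1:]): print(a,fit(vv,rot(a),[.677,.1195,1.77],0))
E
```

```text
Traceback (most recent call last):
AttributeError: `ptp` was removed from the ndarray class in NumPy 2.0. Use np.ptp(arr, ...) instead.
```

```bash
python3 - <<'E'
from h import *
v=[]
for c in("top","side"):
    f=grab_frame(c); im=f["img"].astype(int); u=np.int32(P(f,[.677,.1195,.008])[0])
    m=((im[...,0]-im[...,2])>45).astype(np.uint8); w=np.zeros_like(m); w[u[1]-14:u[1]+15,u[0]-16:u[0]+17]=1
    n,l=cv2.connectedComponents(m*w); k=l[u[1],u[0]]; m=(l==k); print(c,k,m.sum(),np.ptp(np.argwhere(m),axis=0)); v.append((f,m))
def rot(a): 
    r=R.from_euler("x",a,degrees=True); q=[r.apply(p) for p in CAST]; z=min(p[:,2].min() for p in q); return [p-[0,0,z] for p in q]
for a in(0,90,-90,180):
    for vv in (v,v[:1],v[1:]): print(a,fit(vv,rot(a),[.677,.1195,1.77],0))
E
```

```text
top 2 162 [ 9 20]
side 2 159 [18 15]
0 (array([0.67814703, 0.12082879, 1.74679922]), np.float64(0.06754586100578308))
0 (array([0.67656061, 0.12173796, 1.71363189]), np.float64(0.016287244856357574))
0 (array([0.68024811, 0.11874355, 1.75186361]), np.float64(0.017142899334430695))
90 (array([0.67094533, 0.12094945, 1.72936201]), np.float64(0.10846734791994095))
90 (array([0.66946633, 0.12125689, 1.71517534]), np.float64(0.07845502346754074))
90 (array([0.67152902, 0.12095453, 1.73344016]), np.float64(0.01967589743435383))
-90 (array([0.68326939, 0.12266947, 1.72266677]), np.float64(0.13051779568195343))
-90 (array([0.68159111, 0.12278249, 1.70802529]), np.float64(0.0846555233001709))
-90 (array([0.68403096, 0.12275507, 1.73809609]), np.float64(0.032397620379924774))
180 (array([0.67665396, 0.12245783, 1.73640017]), np.float64(0.052657097578048706))
180 (array([0.67579318, 0.12178855, 1.72249652]), np.float64(0.015774918720126152))
180 (array([0.67773849, 0.12214792, 1.75898253]), np.float64(0.026007475331425667))
```

```bash
python3 -c "
from h import *
go([.678,.121,.2],100)"
```

```text
shift [0.4613 0.717  0.0369] turn [0.     0.     0.0012] t 39.1833 J [-13.6  12.6 -10.8  66.6  -0.   66.2]
```

```bash
python3 -m handwheel '0.08 0.12 0 0 0 0 -0.3;0.16 0.24 0 0 0 0 -0.3;0.24 0.36 0 0 0 0 -0.3;0.32 0.48 0 0 0 0 -0.3;0.4 0.6 0 0 0 0 -0.3;0.46 0.71 0.1 0 0 0 -0.3;0.461 0.717 0.2 0 0 0 -0.3;0.461 0.717 0.3 0 0 0 -0.3;0.461 0.717 0.4 0 0 0 -0.3;0.461 0.717 0.5 0 0 0 -0.3;0.461 0.717 0.54 0 0 0 -0.3;0.461 0.717 0.54 0 0 0 -0.3;0.461 0.717 0.54 0 0 0 -0.3'; python3 -c "
from h import *
go([.678,.121,.005],100)
for k in range(2):
  f=grab_frame('side')
  for r in cut_out('casting_2','side'): print(r['conf'],r['mask'].sum(),onz(f,r['uv'],.008))
"
```

```text
t: 40.27
tool_pos: [0.6777, 0.1207, 0.0492]
tool_rot: [-179.9, 0.0, 100.2]
force: [-0.2, -0.5, 0.7]
grip_width: 0.0555
grip_force: 0.0
shift [0.0007 0.0012 0.1474] turn [-0.0003  0.      0.0012] t 40.2667 J [ 4.8 40.3  8.3 58.1 -0.  84.6]
0.45 125 [0.67140215 0.12140087 0.008     ]
```

```bash
python3 -m handwheel '0 0 0.05 0 0 0 -0.3;0 0 0.1 0 0 0 -0.3;0 0 0.13 0 0 0 -0.3;0 0 0.145 0 0 0 -0.3;0 0 0.145 0 0 0 -0.3;0 0 0.145 0 0 0 -0.3'; python3 -m handwheel '0 0 0 0 0 0 0.3;0 0 0 0 0 0 0.5;0 0 0 0 0 0 1;0 0 0 0 0 0 1;0 0 0 0 0 0 1;0 0 0 0 0 0 1'
```

```text
t: 40.97
tool_pos: [0.6783, 0.121, 0.0062]
tool_rot: [180.0, 0.0, 100.2]
force: [-0.3, -0.2, 0.6]
grip_width: 0.0554
grip_force: 0.0
t: 41.47
tool_pos: [0.6787, 0.121, 0.0065]
tool_rot: [179.9, 0.0, 100.2]
force: [0.3, -0.7, 5.1]
grip_width: 0.0156
grip_force: 39.2
```

Gripped (15.6 mm, as with casting 1). Now to the basket.

```bash
python3 -m handwheel '0 0 -0.08 0 0 0 1;0 0 -0.2 0 0 0 1;0 0 -0.33 0 0 0 1;0 0 -0.43 0 0 0 1;0 0 -0.43 0 0 0 1;0 0 -0.43 0 0 0 1'; python3 -c "
from h import *
go([.525,.108,.13],180)"
```

```text
t: 41.97
tool_pos: [0.6798, 0.1211, 0.137]
tool_rot: [179.7, 0.0, 100.2]
force: [0.2, -0.3, -0.9]
grip_width: 0.0156
grip_force: 39.1
shift [ 0.0486 -0.5156  0.0207] turn [ 0.0012  0.0013 -0.4432] t 41.9667 J [ 4.8 37.2 16.1 68.6 -0.  84.6]
```

```bash
python3 -m handwheel '0.01 -0.1 0 0 0 -0.04 1;0.02 -0.2 0 0 0 -0.08 1;0.03 -0.3 0 0 0 -0.12 1;0.04 -0.4 0 0 0 -0.16 1;0.048 -0.48 0 0 0 -0.2 1;0.048 -0.515 0 0 0 -0.24 1;0.048 -0.515 0 0 0 -0.28 1;0.048 -0.515 0 0 0 -0.32 1;0.048 -0.515 0 0 0 -0.36 1;0.048 -0.515 0 0 0 -0.4 1;0.048 -0.515 0 0 0 -0.443 1;0.048 -0.515 0 0 0 -0.443 1;0.048 -0.515 0 0 0 -0.443 1;0.048 -0.515 0 0 0 -0.443 1;0.048 -0.515 0 0 0 -0.443 1'; python3 -c "
from h import *
go([.525,.107,.036],180)"
```

```text
t: 43.22
tool_pos: [0.5229, 0.1076, 0.1339]
tool_rot: [-180.0, -0.1, 179.9]
force: [-0.5, -0.6, -0.8]
grip_width: 0.0161
grip_force: 39.2
shift [-0.0075 -0.002   0.3262] turn [-0.0001 -0.0004 -0.0008] t 43.2167 J [  4.8  19.8 -12.9  57.4  -0.    5. ]
```

```bash
python3 -m handwheel '-0.0075 0 0.08 0 0 0 1;-0.0075 0 0.16 0 0 0 1;-0.0075 0 0.23 0 0 0 1;-0.0075 0 0.28 0 0 0 1;-0.0075 0 0.31 0 0 0 1;-0.0075 0 0.323 0 0 0 1;-0.0075 0 0.323 0 0 0 1;-0.0075 0 0.323 0 0 0 1;-0.0075 0 0.323 0 0 0 0.4;-0.0075 0 0.323 0 0 0 0.4;-0.0075 0 0.323 0 0 0 0.4'; python3 -m handwheel '0 0 -0.06 0 0 0 0.4;0 0 -0.15 0 0 0 0.4;0 0 -0.25 0 0 0 0.4;0 0 -0.35 0 0 0 0.4;0 0 -0.45 0 0 0 0;0 0 -0.5 0 0 0 0;0 0 -0.5 0 0 0 0;0 0 -0.5 0 0 0 0'; python3 - <<'E'
from h import *
go([.45,-.06,.22],180)
f=grab_frame('side')
cv2.imwrite('pics/t6.png',cv2.cvtColor(cv2.resize(f['img'][150:310,150:310],None,fx=3,fy=3),cv2.COLOR_RGB2BGR))
E
```

```text
t: 44.13
tool_pos: [0.5265, 0.1078, 0.0386]
tool_rot: [180.0, 0.1, 180.0]
force: [0.2, 0.3, 0.8]
grip_width: 0.0254
grip_force: 0.0
t: 44.8
tool_pos: [0.5267, 0.1078, 0.1889]
tool_rot: [180.0, 0.2, 180.0]
force: [-1.1, 0.5, -0.2]
grip_width: 0.0429
grip_force: 0.0
shift [ 0.2548 -0.5595 -0.1047] turn [ 0.0001  0.001  -0.0002] t 44.8 J [ 4.8 18.  -6.9 64.9 -0.   4.8]
```

View pics/t6.png

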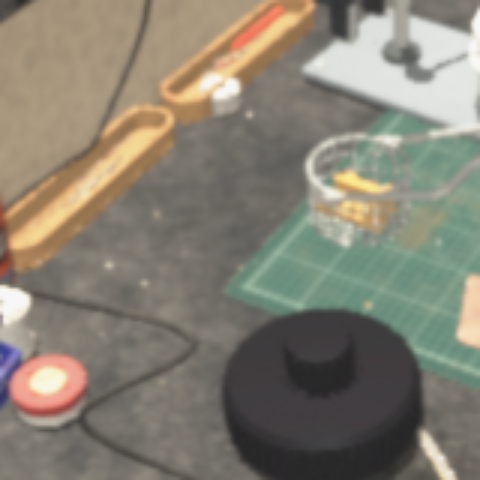

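Both castings are in the basket (~(355,190)) and the bench is clear of castings. Next is the hook arm.

```bash
python3 - <<'E'
from h import *
T=grab_frame("top");S=grab_frame("side")
for q in("hook_seat","hook_arm"):
  print(q,[(r['uv'],r['conf'],onz(T,r['uv'],.215)) for r in mark_of(q,"top")][:2],[(r['uv'],r['conf'],onz(S,r['uv'],.215)) for r in mark_of(q,"side")][:2])
go([.597,-.244,.27],180)
Q=np.array([.607,-.1165])
p0=np.array([.597,-.244])
for a in np.r_[244.7,np.arange(238,175,-6.2),174]:
    r=np.radians(a);p=Q+.12*np.array([np.cos(r),np.sin(r)])+.019*np.array([-np.sin(r),np.cos(r)])
    d=p-p0; print(round(a,1),p.round(4),(d*[-1,1]/.3).round(3))
E
```

```text
hook_seat [([413.5, 189.7], 0.72, array([ 0.54279346, -0.2688255 ,  0.215     ]))] [([285.9, 106.0], 0.57, array([ 0.60989436, -0.12928742,  0.215     ])), ([326.7, 93.8], 0.54, array([ 0.54345457, -0.26021014,  0.215     ]))]
hook_arm [([361.5, 165.1], 0.68, array([ 0.61527027, -0.12808089,  0.215     ]))] [([285.9, 109.8], 0.63, array([ 0.59819319, -0.10750672,  0.215     ]))]
shift [-0.2406 -1.172  -0.2785] turn [-0.0001 -0.0007 -0.0002] t 45.15 J [ 4.8 18.1 -7.1 64.9 -0.   4.8]
244.7 [ 0.5729 -0.2331] [0.08  0.036]
238.0 [ 0.5595 -0.2283] [0.125 0.052]
231.8 [ 0.5477 -0.2226] [0.164 0.071]
225.6 [ 0.5366 -0.2155] [0.201 0.095]
219.4 [ 0.5263 -0.2073] [0.236 0.122]
213.2 [ 0.517  -0.1981] [0.267 0.153]
207.0 [ 0.5087 -0.1879] [0.294 0.187]
200.8 [ 0.5016 -0.1769] [0.318 0.224]
194.6 [ 0.4957 -0.1651] [0.338 0.263]
188.4 [ 0.4911 -0.1528] [0.353 0.304]
182.2 [ 0.4878 -0.1401] [0.364 0.346]
176.0 [ 0.486  -0.1271] [0.37 0.39]
174.0 [ 0.4857 -0.1229] [0.371 0.404]
```

```bash
python3 -m handwheel '0 0 -0.1 0 0 0 1;0 0 -0.2 0 0 0 1;0 0 -0.29 0 0 0 1;0 -0.08 -0.29 0 0 0 1;0 -0.18 -0.29 0 0 0 1;0 -0.28 -0.29 0 0 0 1;0 -0.38 -0.29 0 0 0 1;0 -0.48 -0.29 0 0 0 1;-0.05 -0.58 -0.29 0 0 0 1;-0.1 -0.68 -0.29 0 0 0 1;-0.15 -0.78 -0.29 0 0 0 1;-0.2 -0.87 -0.29 0 0 0 1;-0.24 -0.95 -0.29 0 0 0 1;-0.24 -0.99 -0.29 0 0 0 1;-0.24 -0.99 -0.29 0 0 0 1;-0.24 -0.99 -0.29 0 0 0 1'; python3 -c "
from h import *
go([.597,-.244,.195],180)"
```

```text
t: 46.48
tool_pos: [0.5968, -0.1891, 0.2741]
tool_rot: [179.9, -0.1, 179.9]
force: [0.1, 0.5, 0.0]
grip_width: 0.0
grip_force: 0.0
shift [-0.0011 -0.1834  0.2634] turn [ 0.0004 -0.0004 -0.0005] t 46.4833 J [-23.4  28.   20.8  82.8   0.  -23.3]
```

```bash
python3 -m handwheel '0 -0.08 0 0 0 0 1;0 -0.16 0 0 0 0 1;0 -0.183 0 0 0 0 1;0 -0.183 0.08 0 0 0 1;0 -0.183 0.16 0 0 0 1;0 -0.183 0.23 0 0 0 1;0 -0.183 0.263 0 0 0 1;0 -0.183 0.263 0 0 0 1;0 -0.183 0.263 0 0 0 1'; python3 -c "
from h import *
go([.597,-.244,.195],180)"
```

```text
t: 47.23
tool_pos: [0.5971, -0.243, 0.1962]
tool_rot: [180.0, -0.0, -180.0]
force: [0.6, -0.4, 0.5]
grip_width: -0.0001
grip_force: 0.0
shift [ 0.0003 -0.0035  0.004 ] turn [ 0.0002 -0.0002  0.0002] t 47.2333 J [-27.8  30.7  13.6  73.    0.  -27.8]
```

```bash
python3 -m handwheel '0.04 0.018 0 0 0 0 1;0.08 0.036 0 0 0 0 1;0.105 0.044 0 0 0 0 1;0.125 0.052 0 0 0 0 1;0.145 0.061 0 0 0 0 1;0.164 0.071 0 0 0 0 1;0.183 0.083 0 0 0 0 1;0.201 0.095 0 0 0 0 1;0.219 0.108 0 0 0 0 1;0.236 0.122 0 0 0 0 1;0.252 0.137 0 0 0 0 1;0.267 0.153 0 0 0 0 1;0.281 0.17 0 0 0 0 1;0.294 0.187 0 0 0 0 1;0.306 0.205 0 0 0 0 1;0.318 0.224 0 0 0 0 1;0.328 0.243 0 0 0 0 1;0.338 0.263 0 0 0 0 1;0.346 0.283 0 0 0 0 1;0.353 0.304 0 0 0 0 1'; python3 -m handwheel '0.006 0.02 0 0 0 0 1;0.011 0.042 0 0 0 0 1;0.013 0.055 0 0 0 0 1;0.015 0.068 0 0 0 0 1;0.016 0.078 0 0 0 0 1;0.017 0.086 0 0 0 0 1;0.017 0.086 0 0 0 0 1'; python3 - <<'E'
from h import *
f=grab_frame('side');g=grab_frame('top')
print(P(g,[[.607-.160*.9976,-.1165+.16*.0698,.215]]))
cv2.imwrite('pics/t7.png',cv2.cvtColor(np.hstack([cv2.resize(g['img'][140:260,280:430],(500,400)),cv2.resize(f['img'][80:200,250:370],(300,400))]),cv2.COLOR_RGB2BGR))
E
```

```text
t: 48.9
tool_pos: [0.4913, -0.1524, 0.1958]
tool_rot: [-180.0, -0.0, 180.0]
force: [1.0, -0.9, -0.1]
grip_width: 0.0
grip_force: 0.5
t: 49.48
tool_pos: [0.4864, -0.1267, 0.1957]
tool_rot: [180.0, -0.0, 180.0]
force: [-0.0, -0.5, -0.2]
grip_width: 0.0001
grip_force: 0.0
[[355.85329291 225.54403838]]
```

View pics/t7.png

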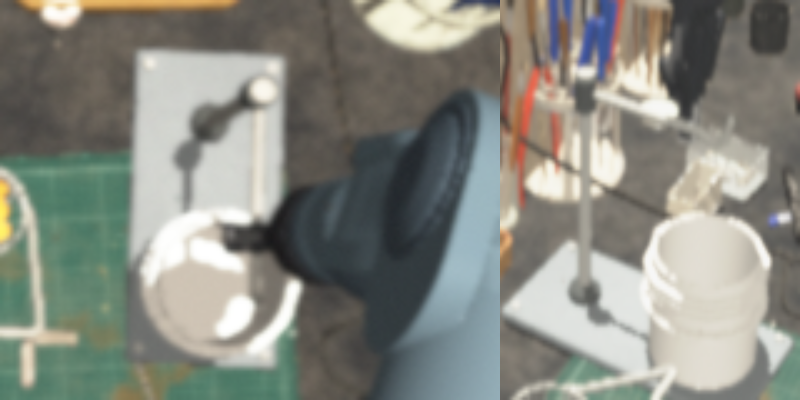

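The arm is almost over the pot (top panel: from ~(260,90) to ~(255,260)). I'll push on to the stop.

```bash
python3 -m handwheel '0 0.005 0 0 0 0 1;0 0.01 0 0 0 0 1;0 0.015 0 0 0 0 1;0 0.02 0 0 0 0 1;0 0.02 0 0 0 0 1';python3 -m handwheel '0 0.005 0 0 0 0 1;0 0.01 0 0 0 0 1;0 0.015 0 0 0 0 1;0 0.02 0 0 0 0 1;0 0.02 0 0 0 0 1'
```

```text
t: 50.0
tool_pos: [0.4863, -0.1246, 0.1958]
tool_rot: [-179.5, -0.1, 179.9]
force: [-1.7, -11.0, -2.4]
grip_width: 0.0002
grip_force: 5.5
t: 50.42
tool_pos: [0.4863, -0.1243, 0.196]
tool_rot: [-178.8, -0.1, 179.7]
force: [-2.1, -28.4, -5.0]
grip_width: 0.0001
grip_force: 13.4
```

```bash
python3 -m handwheel '0 -0.05 0 0 0 0 1;0 -0.12 0 0 0 0 1;0 -0.2 0 0 0 0 1;0 -0.25 0 0 0 0 1;0 -0.25 0 0 0 0 1' && python3 - <<'E'
from h import *
np.set_printoptions(precision=4,suppress=True)
x,c,V=fitbasket(.5246,.1157,-.057,-1.085); print("basket",x,c)
f,g=V[0][0],V[1][0]
for k in range(2):
  for q in("hook_seat",):
    T=grab_frame("top");a=[r for r in mark_of(q,"top")];S=grab_frame("side");b=mark_of(q,"side")
    print(q,[(r['uv'],r['conf'],onz(T,r['uv'],.216)) for r in a][:2],[(r['uv'],r['conf'],onz(S,r['uv'],.216)) for r in b][:2])
cv2.imwrite('pics/t8.png',cv2.cvtColor(np.hstack([cv2.resize(f['img'][150:250,300:400],(400,400),interpolation=cv2.INTER_CUBIC),cv2.resize(g['img'][80:180,270:370],(400,400),interpolation=cv2.INTER_CUBIC)]),cv2.COLOR_RGB2BGR))
go([.42,-.174,.3],86.7)
E
```

```text
t: 50.83
tool_pos: [0.4866, -0.1926, 0.1957]
tool_rot: [-180.0, 0.0, 179.8]
force: [-0.1, -0.6, -0.1]
grip_width: 0.0002
grip_force: 0.0
basket [ 0.5243  0.1155 -0.0504 -1.0816] -94.75784301757812
hook_seat [([356.3, 225.4], 0.56, array([ 0.4478, -0.1063,  0.216 ]))] [([336.2, 121.2], 0.86, array([ 0.4472, -0.1071,  0.216 ]))]
hook_seat [([358.8, 225.5], 0.65, array([ 0.4473, -0.1132,  0.216 ]))] [([334.7, 120.7], 0.67, array([ 0.4519, -0.1079,  0.216 ]))]
shift [ 0.2215  0.052  -0.3472] turn [ 0.     -0.      0.5184] t 51.3333 J [-28.3  16.2  -8.3  65.5   0.  -28.3]
```

View pics/t8.png

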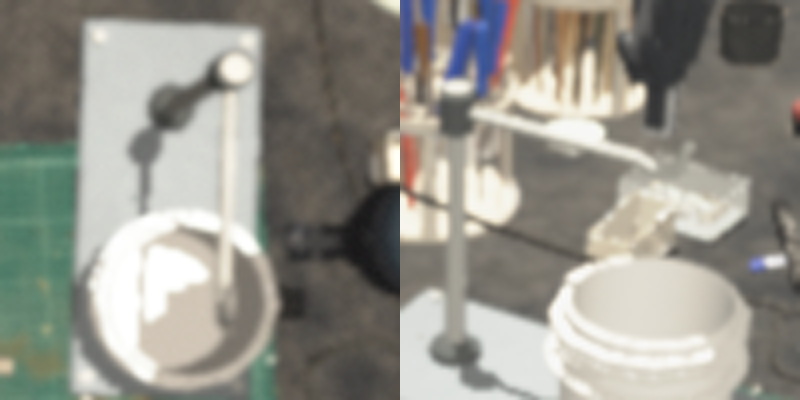

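The hook is over the pot at ~(.448,-.106). Next comes the bail.

```bash
python3 -m handwheel '0 0 -0.1 0 0 0 1;0 0 -0.2 0 0 0.04 1;0 0 -0.3 0 0 0.08 1;0 0.02 -0.35 0 0 0.12 1;0.03 0.1 -0.35 0 0 0.16 1;0.06 0.2 -0.35 0 0 0.2 1;0.09 0.3 -0.35 0 0 0.24 1;0.12 0.4 -0.35 0 0 0.28 1;0.15 0.5 -0.35 0 0 0.32 1;0.18 0.6 -0.35 0 0 0.36 1;0.21 0.7 -0.35 0 0 0.4 0.3;0.24 0.8 -0.35 0 0 0.44 0.3;0.245 0.9 -0.35 0 0 0.48 0.3;0.245 0.98 -0.35 0 0 0.518 0.3;0.245 0.98 -0.35 0 0 0.518 0.3;0.245 0.98 -0.35 0 0 0.518 0.3;0.245 0.98 -0.35 0 0 0.518 0.3'; python3 -c "
from h import *
go([.4135,.152,.094],86.7)"
```

```text
t: 52.75
tool_pos: [0.413, 0.1041, 0.3008]
tool_rot: [180.0, 0.0, 86.9]
force: [0.4, -0.2, 0.3]
grip_width: 0.0301
grip_force: 0.0
shift [ 0.1598 -0.0072  0.6893] turn [0.0001 0.0001 0.0009] t 52.75 J [ 5.6  3.5 -8.2 78.2 -0.  98.8]
```

```bash
python3 -m handwheel '0.08 -0.004 0.05 0 0 0 0.3;0.16 -0.007 0.15 0 0 0 0.3;0.16 -0.007 0.25 0 0 0 0.3;0.16 -0.007 0.35 0 0 0 0.3;0.16 -0.007 0.45 0 0 0 0.3;0.16 -0.007 0.54 0 0 0 0.3;0.16 -0.007 0.61 0 0 0 0.3;0.16 -0.007 0.66 0 0 0 0.3;0.16 -0.007 0.689 0 0 0 0.3;0.16 -0.007 0.689 0 0 0 0.3;0.16 -0.007 0.689 0 0 0 0.3'; python3 - <<'E'
from h import *
f=grab_frame('side');g=grab_frame('top')
cv2.imwrite('pics/t9.png',cv2.cvtColor(np.hstack([cv2.resize(g['img'][180:280,230:330],(400,400),interpolation=cv2.INTER_CUBIC),cv2.resize(f['img'][150:250,240:340],(400,400),interpolation=cv2.INTER_CUBIC)]),cv2.COLOR_RGB2BGR))
E
```

```text
t: 53.67
tool_pos: [0.4139, 0.1514, 0.0943]
tool_rot: [-180.0, 0.0, 86.7]
force: [1.1, 0.5, -0.2]
grip_width: 0.0301
grip_force: 0.0
```

View pics/t9.png

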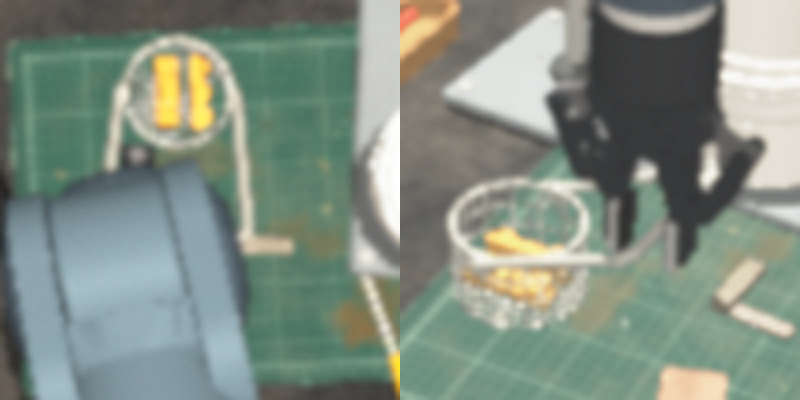

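```bash
python3 -m handwheel '0 0 0 0 0 0 0.6;0 0 0 0 0 0 0.6;0.0 0.02 -0.033 0 0 0 0.6;0 0.043 -0.066 0 0 0 0.6;0 0.072 -0.097 0 0 0 0.6;0 0.102 -0.127 0 0 0 0.6;0 0.137 -0.152 0 0 0 0.6;0 0.173 -0.175 0 0 0 0.6;0 0.212 -0.192 0 0 0 0.6;0 0.251 -0.208 0 0 0 0.6;0 0.293 -0.218 0 0 0 0.6;0 0.335 -0.225 0 0 0 0.6;0 0.365 -0.227 0 0 0 0.6;0 0.365 -0.227 0 0 0 0.6;0 0.365 -0.227 0 0 0 0.6'; python3 -m handwheel '0 0 0 0 0 0 0.7;0 0 0 0 0 0 0.8;0 0 0 0 0 0 1;0 0 0 0 0 0 1;0 0 0 0 0 0 1;0 0 0 0 0 0 1' 90; python3 - <<'E'
from h import *
np.set_printoptions(precision=4,suppress=True)
x,c,V=fitbasket(.5246,.1157,-.05,0,dphi=.4); print("basket",x,c)
f,g=V[0][0],V[1][0]
cv2.imwrite('pics/t10.png',cv2.cvtColor(np.hstack([cv2.resize(f['img'][160:260,230:330],(400,400),interpolation=cv2.INTER_CUBIC),cv2.resize(g['img'][130:230,220:320],(400,400),interpolation=cv2.INTER_CUBIC)]),cv2.COLOR_RGB2BGR))
E
```

```text
t: 55.02
tool_pos: [0.5232, 0.1456, 0.1621]
tool_rot: [-180.0, 0.0, 86.7]
force: [0.4, 0.2, 0.7]
grip_width: 0.0169
grip_force: 0.0
t: 55.52
tool_pos: [0.5227, 0.1457, 0.1622]
tool_rot: [-180.0, -0.0, 86.7]
force: [-1.1, -0.3, 1.4]
grip_width: 0.005
grip_force: 88.0
basket [ 0.5293  0.116   0.1663 -0.1811] -33.23686599731445
```

View pics/t10.png

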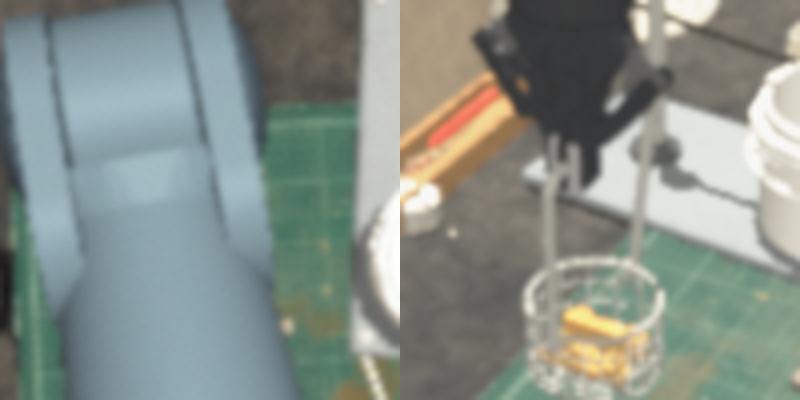

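```bash
python3 -m handwheel '0 0 -0.01 0 0 0 1;0 0 -0.03 0 0 0 1;0 0 -0.06 0 0 0 1;0 0 -0.09 0 0 0 1;0 0 -0.12 0 0 0 1;0 0 -0.12 0 0 0 1;0 0 -0.12 0 0 0 1;0 0 -0.15 0 0 0 1;0 0 -0.19 0 0 0 1;0 0 -0.23 0 0 0 1;0 0 -0.28 0 0 0 1;0 0 -0.33 0 0 0 1;0 0 -0.38 0 0 0 1;0 0 -0.43 0 0 0 1;0 0 -0.46 0 0 0 1;0 0 -0.47 0 0 0 1;0 0 -0.47 0 0 0 1'; python3 - <<'E'
from h import *
g=grab_frame('side')
cv2.imwrite('pics/t11.png',cv2.cvtColor(cv2.resize(g['img'][80:220,200:340],(500,500),interpolation=cv2.INTER_CUBIC),cv2.COLOR_RGB2BGR))
go([.392,.146,.302],86.7)
print(get_state()['torque'])
E
```

```text
t: 57.03
tool_pos: [0.5235, 0.1457, 0.3038]
tool_rot: [179.9, -0.0, 86.7]
force: [-0.2, 1.1, -3.7]
grip_width: 0.005
grip_force: 88.1
shift [-0.0238 -0.4364  0.003 ] turn [-0.      0.      0.0001] t 57.0833 J [  8.9  17.5   9.2  81.8  -0.  102.1]
[0.13430084 0.06947071 0.04132065]
```

View pics/t11.png

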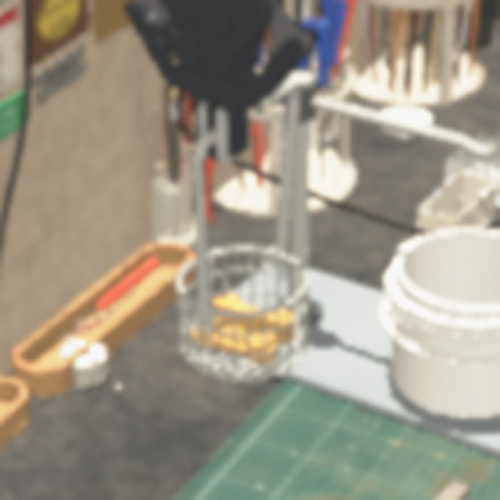

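The basket hangs level in the grip with both castings in it. That was my 14th picture, so from here I work on numbers only.

```bash
python3 -m handwheel '0 -0.015 0 0 0 0 1;0 -0.04 0 0 0 0 1;0 -0.08 0 0 0 0 1;0 -0.12 0 0 0 0 1;0 -0.16 0 0 0 0 1;0 -0.2 0 0 0 0 1;0 -0.24 0 0 0 0 1;0 -0.28 0 0 0 0 1;0 -0.32 0 0 0 0 1;0 -0.36 0 0 0 0 1;0 -0.395 0 0 0 0 1;0 -0.42 0 0 0 0 1;0 -0.43 0 0 0 0 1;0 -0.43 0 0 0 0 1'; python3 -c "
from h import *
go([.392,-.0755,.302],86.7)"
```

```text
t: 58.25
tool_pos: [0.3935, 0.153, 0.3031]
tool_rot: [-180.0, 0.0, 86.7]
force: [0.3, -0.1, -4.7]
grip_width: 0.0047
grip_force: 88.0
shift [-0.7609  0.0383  0.0039] turn [-0.      0.      0.0003] t 58.25 J [ 12.6   3.1  -8.3  78.6  -0.  105.9]
```

```bash
python3 -m handwheel '-0.015 0 0 0 0 0 1;-0.04 0 0 0 0 0 1;-0.08 0.003 0 0 0 0 1;-0.13 0.006 0 0 0 0 1;-0.18 0.009 0 0 0 0 1;-0.23 0.012 0 0 0 0 1;-0.28 0.015 0 0 0 0 1;-0.33 0.018 0 0 0 0 1;-0.38 0.02 0 0 0 0 1;-0.43 0.022 0 0 0 0 1;-0.48 0.025 0 0 0 0 1;-0.53 0.028 0 0 0 0 1;-0.58 0.03 0 0 0 0 1;-0.63 0.032 0 0 0 0 1;-0.68 0.034 0 0 0 0 1;-0.72 0.036 0 0 0 0 1;-0.75 0.038 0 0 0 0 1;-0.76 0.038 0 0 0 0 1;-0.76 0.038 0 0 0 0 1;-0.76 0.038 0 0 0 0 1'; python3 - <<'E'
from h import *
np.set_printoptions(precision=4,suppress=True)
go([.450,-.0755,.302],86.7); print(get_state()["tool_pos"],get_state()["force"])
for q in("hook_seat","bail_top","basket_mid"):
  T=grab_frame("top");a=mark_of(q,"top");S=grab_frame("side");b=mark_of(q,"side")
  z={"hook_seat":.216,"bail_top":.327,"basket_mid":.171}[q]
  print(q,[(round(r['conf'],2),onz(T,r['uv'],z)) for r in a][:2],[(round(r['conf'],2),onz(S,r['uv'],z)) for r in b][:2],[tri(T,r['uv'],S,w['uv']) for r in a[:1] for w in b[:1]])
E
```

```text
t: 59.92
tool_pos: [0.3926, -0.0752, 0.3031]
tool_rot: [-180.0, -0.0, 86.7]
force: [0.2, 0.4, -3.7]
grip_width: 0.0048
grip_force: 88.0
shift [0.0099 0.191  0.0037] turn [-0.0001 -0.0002  0.    ] t 59.9167 J [-20.    0.5 -11.1  78.5   0.   73.3]
[ 0.3926 -0.0752  0.3031] [ 0.1508  0.3732 -3.7268]
hook_seat [(0.62, array([ 0.4546, -0.1088,  0.216 ]))] [(0.55, array([ 0.4484, -0.1058,  0.216 ]))] [(array([ 0.4526, -0.1106,  0.2127]), np.float64(0.004361877004941322))]
bail_top [] [(0.76, array([ 0.4025, -0.1121,  0.327 ])), (0.55, array([0.4895, 0.0923, 0.327 ]))] []
basket_mid [(0.81, array([ 0.4002, -0.1039,  0.171 ])), (0.28, array([0.4398, 0.3004, 0.171 ]))] [(0.69, array([ 0.39  , -0.1031,  0.171 ]))] [(array([ 0.3959, -0.1067,  0.1672]), np.float64(0.008896500305593134))]
```

```bash
python3 -m handwheel '0 0.01 0 0 0 0 1;0.002 0.03 0 0 0 0 1;0.004 0.06 0 0 0 0 1;0.005 0.09 0 0 0 0 1;0.007 0.12 0 0 0 0 1;0.008 0.15 0 0 0 0 1;0.009 0.175 0 0 0 0 1;0.01 0.188 0 0 0 0 1;0.01 0.19 0 0 0 0 1;0.01 0.19 0 0 0 0 1;0.01 0.19 0 0 0 0 1'; python3 - <<'E'
from h import *
np.set_printoptions(precision=4,suppress=True)
go([.450,-.0755,.2],86.7); print(get_state()["tool_pos"],get_state()["force"])
for k in range(2):
 for q in("basket_mid","bail_top","hook_seat"):
  T=grab_frame("top");a=mark_of(q,"top");S=grab_frame("side");b=mark_of(q,"side")
  z={"hook_seat":.216,"bail_top":.327,"basket_mid":.171}[q]
  print(q,[(round(r['conf'],2),onz(T,r['uv'],z)) for r in a][:2],[(round(r['conf'],2),onz(S,r['uv'],z)) for r in b][:2])
E
```

```text
t: 61.43
tool_pos: [0.4494, -0.0755, 0.3031]
tool_rot: [-180.0, 0.0, 86.7]
force: [-0.2, 0.6, -2.6]
grip_width: 0.0048
grip_force: 88.0
shift [0.     0.0021 0.3438] turn [-0.0002  0.      0.0001] t 61.4333 J [-17.5   7.1  -4.   79.   -0.   75.8]
[ 0.4494 -0.0755  0.3031] [-0.2199  0.6494 -2.6354]
basket_mid [(0.7, array([ 0.4562, -0.1013,  0.171 ])), (0.32, array([ 0.4684, -0.0871,  0.171 ]))] [(0.83, array([ 0.4465, -0.0949,  0.171 ])), (0.29, array([ 0.4873, -0.204 ,  0.171 ]))]
bail_top [] [(0.52, array([ 0.4564, -0.1253,  0.327 ]))]
hook_seat [] [(0.73, array([ 0.6072, -0.129 ,  0.216 ])), (0.56, array([ 0.4481, -0.0941,  0.216 ]))]
basket_mid [(0.61, array([ 0.4601, -0.1055,  0.171 ]))] [(0.72, array([ 0.4554, -0.1053,  0.171 ]))]
bail_top [] [(0.81, array([ 0.4471, -0.1137,  0.327 ])), (0.5, array([0.3686, 0.1029, 0.327 ]))]
hook_seat [] [(0.82, array([ 0.4495, -0.0999,  0.216 ]))]
```

```bash
python3 -m handwheel '0 0.002 0.01 0 0 0 1;0 0.002 0.025 0 0 0 1;0 0.002 0.045 0 0 0 1;0 0.002 0.065 0 0 0 1;0 0.002 0.085 0 0 0 1;0 0.002 0.105 0 0 0 1;0 0.002 0.125 0 0 0 1;0 0.002 0.145 0 0 0 1;0 0.002 0.165 0 0 0 1;0 0.002 0.185 0 0 0 1;0 0.002 0.2 0 0 0 1;0 0.002 0.2 0 0 0 1'; python3 -m handwheel '0 0 0.01 0 0 0 1;0 0 0.025 0 0 0 1;0 0 0.045 0 0 0 1;0 0 0.065 0 0 0 1;0 0 0.085 0 0 0 1;0 0 0.105 0 0 0 1;0 0 0.12 0 0 0 1;0 0 0.12 0 0 0 1'
```

```text
t: 63.63
tool_pos: [0.4497, -0.0754, 0.242]
tool_rot: [-179.9, -0.0, 86.7]
force: [-0.6, -0.3, -3.2]
grip_width: 0.0048
grip_force: 88.0
t: 64.3
tool_pos: [0.4495, -0.0753, 0.2059]
tool_rot: [-179.9, -0.0, 86.7]
force: [-1.0, -1.2, -3.6]
grip_width: 0.005
grip_force: 88.0
```

```bash
python3 -m handwheel '0 0 0.008 0 0 0 1;0 0 0.016 0 0 0 1;0 0 0.022 0 0 0 1;0 0 0.022 0 0 0 1;0 0 0.022 0 0 0 1'; python3 -m handwheel '0 0 0.005 0 0 0 1;0 0 0.01 0 0 0 1;0 0 0.01 0 0 0 1;0 0 0.01 0 0 0 1'
```

```text
t: 64.72
tool_pos: [0.4503, -0.0756, 0.2006]
tool_rot: [180.0, 0.0, 86.7]
force: [-0.3, 0.4, -2.8]
grip_width: 0.0049
grip_force: 88.0
t: 65.05
tool_pos: [0.4506, -0.0756, 0.1979]
tool_rot: [180.0, 0.0, 86.7]
force: [-0.3, 0.7, -1.9]
grip_width: 0.005
grip_force: 88.2
```

```bash
python3 -m handwheel '0 0 0.004 0 0 0 1;0 0 0.008 0 0 0 1;0 0 0.008 0 0 0 1;0 0 0.008 0 0 0 1'; python3 -m handwheel '0 0 0.004 0 0 0 1;0 0 0.006 0 0 0 1;0 0 0.006 0 0 0 1;0 0 0.006 0 0 0 1';python3 -m handwheel '0 0 0 0 0 0 1;0 0 0 0 0 0 1;0 0 0 0 0 0 1'; python3 -c "
from h import *
s=get_state(); print(s['force'],s['torque'])"
```

```text
t: 65.38
tool_pos: [0.4509, -0.0759, 0.1967]
tool_rot: [179.9, 0.1, 86.7]
force: [-2.2, 0.6, 8.8]
grip_width: 0.0049
grip_force: 89.2
t: 65.72
tool_pos: [0.4512, -0.0758, 0.1962]
tool_rot: [179.8, 0.1, 86.7]
force: [-4.9, 2.6, 16.8]
grip_width: 0.0048
grip_force: 90.3
t: 65.97
tool_pos: [0.4512, -0.0758, 0.1962]
tool_rot: [179.8, 0.1, 86.7]
force: [-5.2, 2.4, 16.4]
grip_width: 0.0047
grip_force: 90.3
[-5.19090992  2.38872412 16.4147469 ] [ 0.25984231  1.14875388 -0.1728956 ]
```

```bash
python3 -m handwheel '0 -0.004 -0.005 0 0 0 1;0 -0.004 -0.005 0 0 0 1;0 -0.004 -0.005 0 0 0 1'; python3 -m handwheel '0 0 0 0 0 0 0.8;0 0 0 0 0 0 0.7;0 0 0 0 0 0 0.6;0 0 0 0 0 0 0.5;0 0 0 0 0 0 0.4;0 0 0 0 0 0 0.4;0 0 0 0 0 0 0.4'; python3 - <<'E'
from h import *
np.set_printoptions(precision=4,suppress=True)
for k in range(2):
 for q in("basket_mid","bail_top","hook_seat"):
  T=grab_frame("top");a=mark_of(q,"top");S=grab_frame("side");b=mark_of(q,"side")
  z={"hook_seat":.216,"bail_top":.22,"basket_mid":.064}[q]
  print(q,[(round(r['conf'],2),onz(T,r['uv'],z)) for r in a][:2],[(round(r['conf'],2),onz(S,r['uv'],z)) for r in b][:2])
E
```

```text
t: 66.22
tool_pos: [0.4507, -0.0761, 0.1967]
tool_rot: [179.8, 0.1, 86.7]
force: [-0.4, 0.5, 7.4]
grip_width: 0.0048
grip_force: 89.0
t: 66.8
tool_pos: [0.449, -0.0755, 0.1947]
tool_rot: [-180.0, 0.0, 86.7]
force: [-0.6, -0.8, 0.2]
grip_width: 0.0259
grip_force: 0.0
basket_mid [(0.47, array([ 0.454 , -0.1079,  0.064 ]))] [(0.66, array([ 0.4527, -0.1099,  0.064 ])), (0.25, array([0.5729, 0.4595, 0.064 ]))]
bail_top [] [(0.8, array([ 0.4555, -0.1103,  0.22  ]))]
hook_seat [] [(0.27, array([0.3204, 0.5006, 0.216 ]))]
basket_mid [(0.65, array([ 0.4482, -0.0972,  0.064 ]))] [(0.8, array([ 0.457 , -0.1099,  0.064 ]))]
bail_top [] [(0.56, array([ 0.4536, -0.104 ,  0.22  ]))]
hook_seat [] []
```

```bash
python3 -m handwheel '0 0 -0.01 0 0 0 0.4;0 0 -0.03 0 0 0 0.4;0 0 -0.06 0 0 0 0.4;0 0 -0.09 0 0 0 0.4;0 0 -0.13 0 0 0 0.4;0 0 -0.18 0 0 0 0.4;0 0 -0.26 0 0 0 0.4;0 0 -0.34 0 0 0 0.4;0.05 -0.05 -0.36 0 0 0 0.4;0.15 -0.1 -0.36 0 0 0 0.4;0.25 -0.15 -0.36 0 0 0 0.4;0.35 -0.15 -0.36 0 0 0 0.4;0.45 -0.15 -0.36 0 0 0 0.4;0.55 -0.15 -0.36 0 0 0 0.4;0.6 -0.15 -0.36 0 0 0 0.4;0.6 -0.15 -0.36 0 0 0 0.4'; python3 - <<'E'
from h import *
np.set_printoptions(precision=4,suppress=True)
for k in range(2):
 for q in("basket_mid","bail_top","hook_seat","casting_1","lid_knob"):
  T=grab_frame("top");a=mark_of(q,"top");S=grab_frame("side");b=mark_of(q,"side")
  z={"hook_seat":.216,"bail_top":.22,"basket_mid":.064,"casting_1":.04,"lid_knob":.064}[q]
  print(q,[(round(r['conf'],2),onz(T,r['uv'],z)) for r in a][:3],[(round(r['conf'],2),onz(S,r['uv'],z)) for r in b][:3])
x,c,V=fitbasket(.4495,-.1055,-.055,0,z0=.036,dphi=.3); print("fit",x,c)
# brass pixels
for f,_ in V:
  im=f["img"].astype(int); m=((im[...,0]-im[...,2])>70)&(im[...,0]>150)
  n,l,st,ce=cv2.connectedComponentsWithStats(m.astype(np.uint8)); print([(st[i,4],onz(f,ce[i],.04)[:2].round(3)) for i in range(1,n) if st[i,4]>15])
E
```

```text
t: 69.33
tool_pos: [0.4147, 0.1093, 0.304]
tool_rot: [179.9, -0.1, 87.0]
force: [0.4, -0.5, -0.3]
grip_width: 0.0256
grip_force: 0.0
basket_mid [(0.77, array([ 0.4579, -0.102 ,  0.064 ]))] [(0.92, array([ 0.4505, -0.1063,  0.064 ]))]
bail_top [(0.66, array([ 0.4451, -0.1036,  0.22  ]))] [(0.8, array([ 0.452 , -0.1141,  0.22  ]))]
hook_seat [(0.76, array([ 0.4426, -0.1058,  0.216 ]))] [(0.69, array([ 0.4491, -0.1068,  0.216 ]))]
casting_1 [(0.68, array([ 0.4444, -0.0803,  0.04  ]))] [(0.39, array([ 0.5866, -0.4506,  0.04  ]))]
lid_knob [(0.64, array([0.421 , 0.3303, 0.064 ]))] [(0.87, array([0.4327, 0.3299, 0.064 ]))]
basket_mid [(0.85, array([ 0.4613, -0.1057,  0.064 ]))] [(0.62, array([ 0.4563, -0.1139,  0.064 ])), (0.52, array([0.5803, 0.4624, 0.064 ]))]
bail_top [(0.65, array([ 0.4441, -0.1003,  0.22  ]))] [(0.84, array([ 0.4613, -0.1309,  0.22  ])), (0.61, array([0.2842, 0.3024, 0.22  ]))]
hook_seat [(0.68, array([ 0.4506, -0.0671,  0.216 ])), (0.5, array([ 0.4467, -0.1057,  0.216 ]))] [(0.81, array([ 0.4401, -0.1017,  0.216 ]))]
casting_1 [(0.66, array([ 0.4537, -0.0839,  0.04  
[... 1603 characters left out ...]
y([ 0.857, -0.456])), (np.int32(28), array([ 0.507, -0.604])), (np.int32(38), array([ 0.775, -0.338])), (np.int32(36), array([ 0.356, -0.555])), (np.int32(135), array([ 0.247, -0.472])), (np.int32(2056), array([0.736, 0.165])), (np.int32(30), array([1.001, 0.188])), (np.int32(235), array([1.04 , 0.259])), (np.int32(23), array([0.928, 0.334])), (np.int32(198), array([ 0.256, -0.035])), (np.int32(65), array([0.833, 0.347])), (np.int32(82), array([0.798, 0.434])), (np.int32(19), array([0.372, 0.186])), (np.int32(28), array([0.357, 0.215])), (np.int32(23), array([0.339, 0.241])), (np.int32(311), array([0.601, 0.437])), (np.int32(22), array([0.281, 0.392])), (np.int32(30), array([0.255, 0.411]))]
```

```bash
python3 -c "
from plant import *
print(sign_off())"
```

```text
the job is handed in; nothing more can be done
None
```

The job is handed in at about 72 s of the 210 s: the lid lies knob up on the bench, the hook arm is at its stop over the open pot, and the basket hangs from the hook inside it with both castings. I checked the hanging basket from camera measurements, not by eye, as my 14 pictures were used up. The verdict was not shown.

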